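# Unlock and open the sloping service panel of a tester console

## Task

Open the service panel of the green tester console: first lift the yellow locking bar level out of its two U brackets and lay it lengthways on the blue mat. Then push each red quarter-turn fastener in and, holding it in so as not to force it, turn it to unlocked and let it pop back up there, and finally swing the panel up by its black handle to at least 60 degrees and leave it standing open. Do not knock the meter, the screwdriver or the mug out of place.

Things in the scene. Friction and masses are not known exactly. Their poses are not given: they have to be found in the camera images.
- console: Green bench console, a fixed housing 245 mm deep (its x, front faces the robot along its -x), 240 mm wide (y), 137 mm high at the rear; origin at the centre of its underside. Its top slopes: it rises 20 degrees towards the rear (+x). Two fixed dark open-topped U brackets stand at y = +92 and -92 mm, x = 28.6 mm (12 mm thick along y, 24 mm clear slot width along x, slot floor 136 mm and cheek tops 159 mm above the table).
- bar: Yellow steel locking bar 200 mm long (its y) x 20 mm (x) x 24 mm high (z), about 0.3 to 0.5 kg; origin at the centre of its underside. It starts lying in the two U brackets, across the panel on its hinge side; bar x = console x. Its underside is about 20 mm above the panel there. Grip it by the middle across its 20 mm width, near its top, since it is to be laid down on the thin mat.
- mat: Blue flat mat fixed to the bench, 260 mm long (its x) x 140 mm (y) x 3 mm thick, with white stripes along the long edges; origin at the centre of its underside. The bar belongs here, lengthways (bar y along mat x, either way round), near the middle.
- panel (a joint): Hinge of the grey service panel (188 mm up the slope x 160 mm wide): 0 shut, grows as its lower, near edge rises, 1.5 rad the end stop. The stiff hinge holds it wherever it is left. About 6 to 10 N at the handle lifts it. While a fastener is locked the panel will not open.
- panel_handle (a point): Middle of the panel's black bar handle: 80 mm long across the panel (along y), about 10 mm thick, 35 mm off the panel face, 165 mm from the hinge line. Axes of the panel: x up the slope towards the hinge, y along the hinge, z out of the panel face (with the panel shut, z leans 20 degrees from vertical towards the robot side).
- panel_hinge (a point): Middle of the hinge line at the panel's upper (rear) edge; axes of the panel as for the handle: y is the hinge line, the panel opens by positive rotation about +y.
- cam_left_grip (a point): Grip point of the left (+y side) red quarter-turn fastener, on its turning axis, 10 mm below the top of the wing. The wing is 56 mm long, 13 mm thick, 31 mm high, upper face 45 mm off the panel, lower face 14 mm. z is the turning axis (out of the panel face), x points along the wing to its white mark. At locked the mark points outwards, away from the other fastener; unlocked it points down the slope to the panel's near edge.
- cam_right_grip (a point): The same point of the right (-y side) fastener, its mirror image.
- cam_left (a joint): Turn of the left fastener: 0 locked, 1.57 rad unlocked (stop), anticlockwise seen from outside the panel. It turns only while pushed in by at least 7.5 mm; let go at the unlocked stop it pops up into a notch about 0.1 rad wide that keeps it there. Not pushed in, it jams after about 0.1 rad and must not be forced. Resists with about 0.06 N m.
- cam_right (a joint): Turn of the right fastener: 0 locked, 1.57 rad unlocked (stop), clockwise seen from outside the panel; otherwise like the left.
- cam_left_push (a joint): How far the left fastener is pushed in along its axis, m: 0 up, 0.0085 bottomed on a hard stop. Spring: 4 N to start, 10 N at the bottom.
- cam_right_push (a joint): The same of the right fastener.
- meter: Black hand-held meter 150 x 80 x 34 mm lying on the bench (bystander); origin under its centre.
- driver: Screwdriver about 160 mm long lying on the bench at one side of the console's rear (bystander).
- mug: White mug, 80 mm wide, 90 mm high, at the other side of the console's rear (bystander); origin under its centre.
There are look-alikes about, which are no part of the job. There is more than one size of the bar; the one meant has the size given above.

How it is judged:
By the outcome, as a careful person would: the job done as asked, in the order asked, and still so for the second after the job is handed in, with the robot touching nothing.
It also fails if it takes over 72 s, if anything falls off the work surface, if the arm or the gripper's body presses on something with over 40 N, if the wrist force passes 120 N, or if a joint passes its speed limit or range.

## Robot

A 6-joint arm with a two-finger parallel gripper is mounted at the origin on the work surface. World frame = base frame: x ahead of the robot, y to its left, z up, the work surface at z = 0. Lengths are in m, angles in rad, forces in N, time in s.
With the tool pointing down it reaches from about 0.35 to 0.875 m from the base axis. Payload 15.5 kg.
Tool frame: the origin (TCP) lies between the finger pads; the fingertips stand 17 mm ahead of it and the grasp point (between the pads) lies 2 mm behind it (finger_overhang is the distance from the TCP to the fingertips, in m); z points along the fingers, y is the direction in which the jaws open and shut (so a half turn about z gives the same grasp; the last joint's range is limited). The gripper opens to 85 mm and grips with 20 to 120 N. Pads are 22 mm wide; open, the fingers measure 114 mm over their backs; the gripper's body (76 mm by 85 mm) begins 54 mm behind the grasp point. The pads swing forward as they close: fully open they stand 13 mm farther back than shut.
Start: joints at [1.167, 0.494, 1.345, -0, 1.302, -0.096], TCP at [0.189, 0.596, 0.248] pointing down, gripper open.
Joint ranges: [-2.91, 2.91], [-0.82, 2.16], [0.22, 2.67], [-1.22, 4.37], [0.12, 2.79], [-3.08, 3.08]. Speed limits (rad/s): [1.89, 1.89, 2.57, 3.01, 3.01, 3.01].

## Interface

Orientations are given as [roll, pitch, yaw] about the fixed x, y, z axes, in that order (R = Rz(yaw) Ry(pitch) Rx(roll)).
In Python, from rig import get_obs, camera, camera_params, close_job, finger_overhang gives the robot as it stands.
- The arm moves only by the tool apply_moves, never from a script. Its argument "motion" is a list of rows, each an object with "travel": the shift along the world's x, y, z in m, a list of three; "turn": the turn, a rotation vector about the world's x, y, z in degrees, a list of three. In form: [{"travel": [dx, dy, dz], "turn": [rx, ry, rz]}, ...]. A call has 1 to 10 rows; each row is the pose to reach, as a shift and turn from the pose commanded when the call began; what a row does not reach only later rows make up. A row lasts 1/12 s, in which the tool goes at most 41.7 mm and 7.16 degrees, less where a joint would pass 70% of its speed; a pose out of reach is approached as far as the arm can. A call with a gripper value outside its range is refused whole. "claw" is the closure, from -1 (fully open) to 1 (shut), set as the call begins (left out, the last holds). The fingers move at their own pace and stop on an object; "grip_force" is the grip in N (left out, the last holds). Time passes only in rows, so rows that repeat a pose let the fingers close. It gives the time, the measured TCP pose, the force and the opening at its end, in the units of the state.
- get_obs(): the state, without advancing time (a new reading comes with each control period).
- camera(name): name is "side" or "top" or "wrist"; returns the picture (384x512x3 uint8, red, green, blue); there is no depth.
- camera_params(name): a dict with "K" (3x3 intrinsics, pixels), "world_from_camera" (4x4, takes a point from camera to world coordinates); the wrist camera has in their place "mount" (4x4, takes a point from camera to tool coordinates, whose origin is the TCP and whose axes are the flange's). Camera axes: x right, y down, z forward; pixel columns grow to the right and rows downward; lengths in m; the calibration is good to about 2 mm. A picture is of the moment at which its call begins: read the wrist's pose just before it. camera_params takes no time and is no camera call.
- close_job(): hands the job in, once; it reports no verdict.
The state is a dict: "time_s": time; "q": joint angles; "joint_vel": joint speeds; "joint_torque": joint torques, N m; "position": TCP position; "tcp_rot": TCP orientation; "wrist_force": force on the tool from outside, world axes, zero at the start; "ft_torque": the same for the moment, N m; "grip_width": opening from 0.0 (shut) to 1.0 (fully open).
Only numpy, scipy, OpenCV 4.12 (cv2) and the standard library are available. Lean on these libraries where they do the work, as an engineer would, in place of code of your own. Each camera call takes 0.05 s, during which the arm holds its last target.

## Working session

There is one attempt and no reset: what is moved stays moved. The work goes in short steps, Python scripts to look and compute and a tool call to move; the robot and the scene stay as the last step left them, time stands still between calls to the robot, and variables do not carry over. Pictures are saved under pics/ and viewed, and the job is handed in when it is done.

Besides the shell and the picture viewer there is one more tool, called after "Emit:" by a JSON object that holds its "op" and its "data", one argument or row to a line. apply_moves: Moves the arm, as the interface text tells. Its arguments: {"type":"object","properties":{"motion":{"type":"array"},"claw":{"type":"number"},"grip_force":{"type":"number"}},"required":["motion"]}

```bash
ls; mkdir -p pics; python3 - <<'E'
from rig import *
import cv2
print(get_obs()); print(finger_overhang)
for n in ("side","top"):
    im=camera(n); cv2.imwrite(f"pics/{n}0.png",im[:,:,::-1]); p=camera_params(n); print(n,p)
print(camera_params("wrist"))
im=camera("wrist"); cv2.imwrite("pics/wrist0.png",im[:,:,::-1])
E
```

```text
pics
{'time_s': 0.0, 'q': array([ 1.16749523e+00,  4.94201129e-01,  1.34611173e+00,  2.85523377e-05,
        1.30252953e+00, -9.54923570e-02]), 'joint_vel': array([ 0.00163501,  0.001098  ,  0.00110887, -0.00137506,  0.00069811,
       -0.00045879]), 'joint_torque': array([-1.07036365e-04, -8.82187557e+01, -3.83855939e+01, -2.54203314e-04,
        1.02344443e-02, -1.77631164e-04]), 'position': array([0.18920786, 0.59531802, 0.24769567]), 'tcp_rot': array([-3.14035123e+00, -1.46555306e-04,  2.83377624e+00]), 'wrist_force': array([ 1.05774199, -0.04709687,  0.1746787 ]), 'ft_torque': array([-0.01331015,  0.0764713 ,  0.01679854]), 'grip_width': 0.9951945759152213}
0.017
side {'K': array([[366.52175722,   0.        , 257.28199062],
       [  0.        , 366.52175722, 192.82374478],
       [  0.        ,   0.        ,   1.        ]]), 'world_from_camera': array([[-0.96984697, -0.17185961,  0.17280375,  0.40965639],
       [-0.24366962,  0.67013924, -0.70109808,  0.8821051 ],
       [ 0.00468786, -0.72206487, -0.69180948,  0.86175709],
       [ 0.        ,  0.        ,  0.        ,  1.   
[... 253 characters left out ...]
9],
       [-0.99364517,  0.11082853, -0.01965463,  0.12234869],
       [-0.00342229, -0.20428466, -0.97890554,  1.53037956],
       [ 0.        ,  0.        ,  0.        ,  1.        ]])}
{'K': array([[284.47341257,   0.        , 256.84018284],
       [  0.        , 284.47341257, 192.58121092],
       [  0.        ,   0.        ,   1.        ]]), 'mount': array([[ 4.48565726e-04, -9.64920509e-01, -2.62541827e-01,
         6.53984991e-02],
       [ 9.99999842e-01,  3.43742497e-04,  4.45191805e-04,
         6.66057719e-05],
       [-3.39327920e-04, -2.62541985e-01,  9.64920510e-01,
        -1.26368072e-01],
       [ 0.00000000e+00,  0.00000000e+00,  0.00000000e+00,
         1.00000000e+00]])}
```

View pics/side0.png

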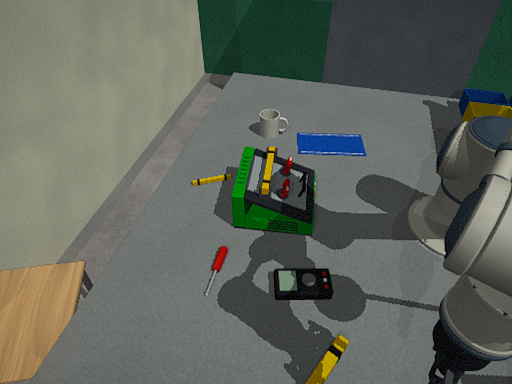

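View pics/top0.png

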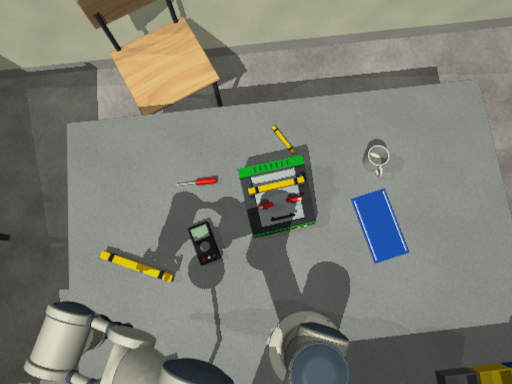

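View pics/wrist0.png

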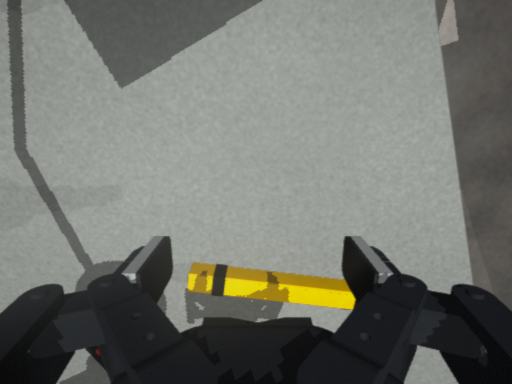

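```bash
cat > h.py <<'E'
import numpy as np, cv2
from scipy.spatial.transform import Rotation as R
from rig import *
def rot(o): return R.from_euler('xyz',o['tcp_rot']).as_matrix()
def cam(name,o=None):
    p=camera_params(name)
    if name=='wrist':
        o=o or get_obs(); T=np.eye(4); T[:3,:3]=rot(o); T[:3,3]=o['position']
        return p['K'],T@p['mount']
    return p['K'],p['world_from_camera']
def ray(c,px):
    K,T=c; px=np.atleast_2d(px).astype(float)
    d=np.c_[(px[:,0]-K[0,2])/K[0,0],(px[:,1]-K[1,2])/K[1,1],np.ones(len(px))]@T[:3,:3].T
    return T[:3,3],d
def onplane(c,px,p0,n):
    o,d=ray(c,px); t=((np.asarray(p0)-o)@n)/(d@n); return o+d*t[:,None]
def onz(c,px,z): return onplane(c,px,[0,0,z],np.array([0,0,1.]))
def proj(c,P):
    K,T=c; P=np.atleast_2d(P); q=(P-T[:3,3])@T[:3,:3]; q=q@K.T; return q[:,:2]/q[:,2:]
def snap(name,fn):
    o=get_obs(); im=camera(name); cv2.imwrite('pics/'+fn+'.png',im[:,:,::-1]); 
    np.savez('pics/'+fn+'.npz',im=im,K=cam(name,o)[0],T=cam(name,o)[1]); return im,cam(name,o)
def load(fn):
    z=np.load('pics/'+fn+'.npz'); return z['im'],(z['K'],z['T'])
def mask(im,col):
    h=cv2.cvtColor(im,cv2.COLOR_RGB2HSV).astype(int)
    H,S,V=h[...,0],h[...,1],h[...,2]
    if col=='yellow': m=(abs(H-25)<8)&(S>150)&(V>90)
    if col=='blue': m=(abs(H-112)<12)&(S>130)&(V>60)
    if col=='green': m=(abs(H-60)<12)&(S>150)&(V>40)
    if col=='red': m=((H<8)|(H>172))&(S>140)&(V>60)
    return m.astype(np.uint8)*255
def blobs(m,amin=15):
    cs,_=cv2.findContours(m,cv2.RETR_EXTERNAL,cv2.CHAIN_APPROX_NONE)
    return [c[:,0,:] for c in cs if cv2.contourArea(c)>amin]
E
python3 - <<'E'
from h import *
np.set_printoptions(precision=4,suppress=True)
for n in('top','side'):
    im=cv2.imread(f'pics/{n}0.png')[:,:,::-1].copy(); c=cam(n)
    for col in('yellow','blue','green','red'):
        for b in blobs(mask(im,col)):
            z={'yellow':.16,'blue':.003,'green':.137,'red':.12}[col]
            r=cv2.minAreaRect(b.astype(np.float32)); bx=cv2.boxPoints(r)
            w=onz(c,bx,z); print(n,col,len(b),np.round(r[0]),'ctr',onz(c,r[0],z)[0][:2],'sides',np.linalg.norm(w[1]-w[0]),np.linalg.norm(w[2]-w[1]))
            if n=='top' : print(w[:,:2].tolist())
    if n=='top':cv2.imwrite('pics/topc.png',cv2.resize(im[130:270,220:420,::-1],None,fx=4,fy=4,interpolation=cv2.INTER_CUBIC))
    else:cv2.imwrite('pics/sidec.png',cv2.resize(im[90:250,180:380,::-1],None,fx=3.7,fy=3.7,interpolation=cv2.INTER_CUBIC))
E
```

```text
top yellow 94 [496. 376.] ctr [-0.1147 -0.5727] sides 0.09873360931370596 0.04478240150410698
[[-0.08736356511705917, -0.5288026678724341], [-0.09839942841054872, -0.6269175766757293], [-0.14191560745004855, -0.6163437577687668], [-0.13096861147306238, -0.518921429371313]]
top yellow 29 [167. 277.] ctr [0.3101 0.4458] sides 0.025575449834103595 0.03434921173848639
[[0.305319290995492, 0.46632241602728025], [0.3289270991404183, 0.456484986037232], [0.3148112265360094, 0.42517028521363365], [0.29129523362963483, 0.4351074213807595]]
top yellow 102 [136. 265.] ctr [0.3583 0.5487] sides 0.026298551180259075 0.16828756026722747
[[0.38169089289596275, 0.6301180539707624], [0.4060912478098657, 0.6203080348955374], [0.3350314732020772, 0.46775898909915753], [0.3111040380277012, 0.4780612504252247]]
top yellow 27 [105. 255.] ctr [0.406  0.6506] sides 0.02765384793239854 0.029696561985511693
[[0.4017915791706609, 0.6699864482466467], [0.42587908131237057, 0.6564023565934902], [0.4101820802188503, 0.6311934305864315], [0.3862016581037629, 0.6448462446704066]]
top yellow 22 [252. 190.] ctr [0.57
[... 3243 characters left out ...]
0342] sides 0.019109287221406795 0.020914465483864914
side yellow 96 [490. 110.] ctr [-0.1278 -0.4591] sides 0.10496274825813869 0.14718681758353414
side blue 179 [331. 144.] ctr [ 0.4106 -0.3305] sides 0.13889955019337238 0.27864195523964336
side blue 104 [488.  96.] ctr [-0.2635 -0.8906] sides 0.1337144088629926 0.20649541849896141
side green 354 [274. 190.] ctr [0.546  0.1237] sides 0.3511749739842728 0.27367099161364894
side red 61 [220. 258.] ctr [0.6279 0.3801] sides 0.07847554310627315 0.023085500325887957
side red 44 [285. 188.] ctr [0.5198 0.0877] sides 0.0847925898623832 0.019690320934867663
side red 36 [288. 165.] ctr [ 0.5311 -0.016 ] sides 0.08316281197270975 0.01854661905479151
```

View pics/topc.png

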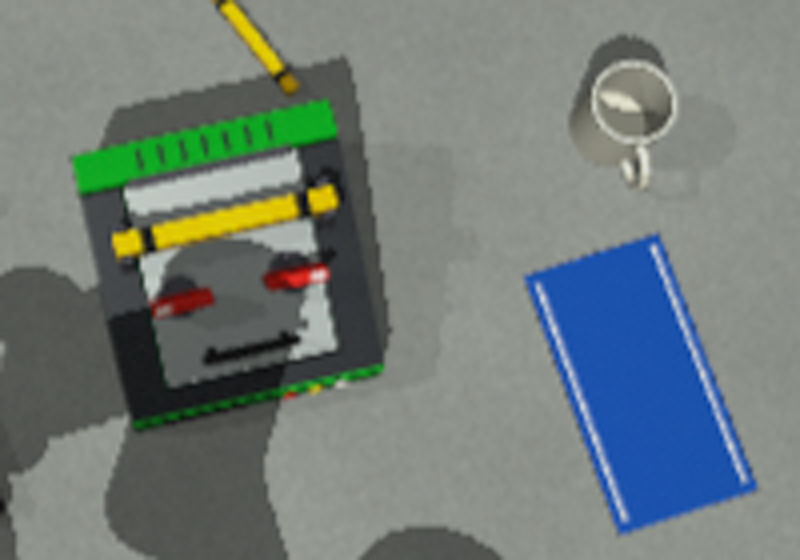

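View pics/sidec.png

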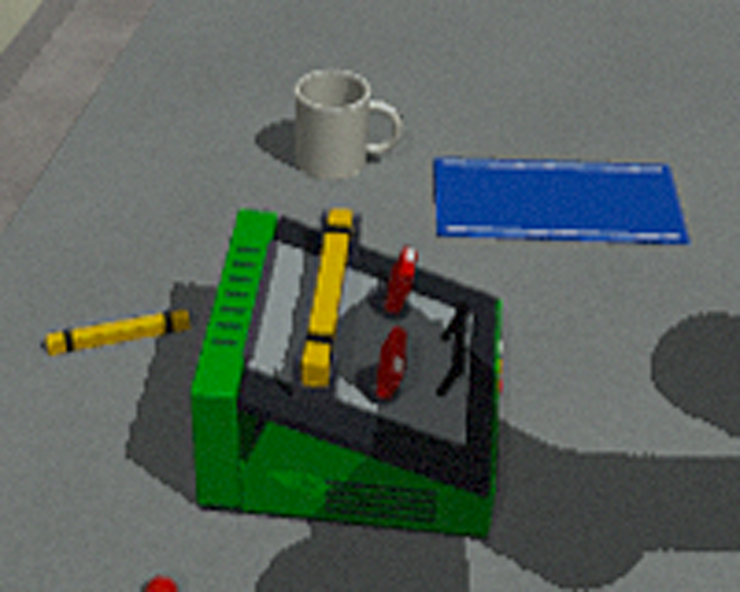

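Emit:
{"op": "apply_moves", "data": {
  "motion": [
    {"travel": [0.33,-0.58,0.09],"turn": [0,0,-66]},
    {"travel": [0.33,-0.58,0.09],"turn": [0,0,-66]},
    {"travel": [0.33,-0.58,0.09],"turn": [0,0,-66]},
    {"travel": [0.33,-0.58,0.09],"turn": [0,0,-66]},
    {"travel": [0.33,-0.58,0.09],"turn": [0,0,-66]},
    {"travel": [0.33,-0.58,0.09],"turn": [0,0,-66]},
    {"travel": [0.33,-0.58,0.09],"turn": [0,0,-66]},
    {"travel": [0.33,-0.58,0.09],"turn": [0,0,-66]},
    {"travel": [0.33,-0.58,0.09],"turn": [0,0,-66]},
    {"travel": [0.33,-0.58,0.09],"turn": [0,0,-66]}
  ],
  "claw": -1,
  "grip_force": 60
}}

```text
time_s: 0.98
position: [0.394, 0.2348, 0.3043]
tcp_rot: [3.142, -0.0, 1.674]
wrist_force: [1.1, 1.4, -0.5]
grip_width: 0.997
```

Emit:
{"op": "apply_moves", "data": {
  "motion": [
    {"travel": [0.13,-0.235,0.035],"turn": [0,0,0]},
    {"travel": [0.13,-0.235,0.035],"turn": [0,0,0]},
    {"travel": [0.13,-0.235,0.035],"turn": [0,0,0]},
    {"travel": [0.13,-0.235,0.035],"turn": [0,0,0]},
    {"travel": [0.13,-0.235,0.035],"turn": [0,0,0]},
    {"travel": [0.13,-0.235,0.035],"turn": [0,0,0]},
    {"travel": [0.13,-0.235,0.035],"turn": [0,0,0]},
    {"travel": [0.13,-0.235,0.035],"turn": [0,0,0]},
    {"travel": [0.13,-0.235,0.035],"turn": [0,0,0]}
  ]
}}

```text
time_s: 1.73
position: [0.5237, 0.0008, 0.3386]
tcp_rot: [-3.141, -0.0, 1.68]
wrist_force: [0.6, 0.9, 0.2]
grip_width: 1.002
```

```bash
python3 - <<'E'
from h import *
np.set_printoptions(precision=4,suppress=True)
im,c=snap('wrist','w1'); o=get_obs(); print(o['position'],o['tcp_rot'],o['time_s'])
for col,z in(('yellow',.16),('red',.12)):
    for b in blobs(mask(im,col)):
        r=cv2.minAreaRect(b.astype(np.float32)); w=onz(c,cv2.boxPoints(r),z)
        print(col,r,w[:,:2].tolist(),w.mean(0))
E
```

```text
[0.5232 0.0018 0.3386] [-3.1407 -0.0004  1.681 ] 1.7833
yellow ((312.0, 220.5), (20.0, 21.0), 0.0) [[0.5832049533997221, -0.05570769759895201], [0.5793644869343406, -0.030460399026011872], [0.6018227465345664, -0.027992311771221814], [0.6061299753933613, -0.05318811226269696]] [ 0.5926 -0.0418  0.16  ]
yellow ((390.5, 198.5), (9.0, 5.0), 90.0) [[0.6716347334680366, -0.001454146452408836], [0.6771632016843323, -0.0008466222605313656], [0.67961233383311, -0.011118071380100208], [0.6740359529382091, -0.011730880926662995]] [ 0.6756 -0.0063  0.16  ]
yellow ((422.4554138183594, 183.91354370117188), (10.75088882446289, 58.13228225708008), 68.4046859741211) [[0.6764813366921616, 0.004150798648977327], [0.7291890604693999, 0.03408689185799337], [0.7366448958648232, 0.02374669443670293], [0.6835847771085735, -0.006689180967391142]] [0.7065 0.0138 0.16  ]
yellow ((458.56036376953125, 169.47413635253906), (10.241904258728027, 10.898435592651367), 66.80140686035156) [[0.7331282424151401, 0.03596002405816643], [0.7425343086741911, 0.04171118373054512], [0.7499663104407301, 0.032133585835923226], 
[... 391 characters left out ...]
54.0), (26.0, 23.0), 90.0) [[0.5591390037979335, 0.14119495177717284], [0.5813298452488331, 0.14363232317122662], [0.5854641510029257, 0.12059376202420281], [0.5627820358300074, 0.11810224735663352]] [0.5722 0.1309 0.16  ]
red ((262.5, 186.0), (46.0, 15.0), 90.0) [[0.521280436602788, 0.010438653818410505], [0.5395033322261641, 0.012440951330516536], [0.546678172313697, -0.04630471074067627], [0.5276433108577125, -0.04839657020990887]] [ 0.5338 -0.018   0.12  ]
red ((261.0, 93.0), (52.0, 16.0), 90.0) [[0.5073759939580345, 0.11813268079159539], [0.5252248162570066, 0.12009328288790357], [0.5320235517344276, 0.06399819791860102], [0.5133477867677146, 0.06194643750606842]] [0.5195 0.091  0.12  ]
```

View pics/w1.png

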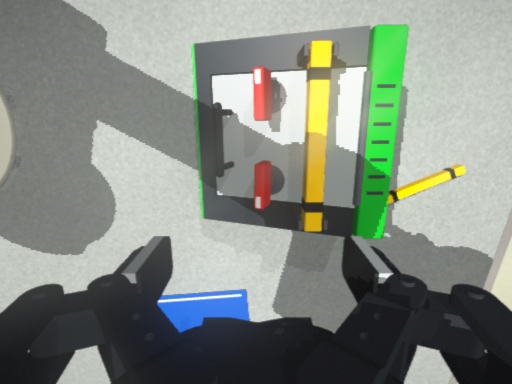

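```bash
python3 - <<'E'
from h import *
np.set_printoptions(precision=4,suppress=True)
im,c=load('w1')
m=mask(im,'green'); b=max(blobs(m),key=len)
q=cv2.approxPolyDP(b.reshape(-1,1,2),6,True)[:,0]; print('green',q.tolist()); print(onz(c,q,.137))
# edges fit of bar: yellow+black in strip
def edges(im,c,z,col):
    m=mask(im,col); 
    L=[];Rr=[]
    for b in blobs(m):
        w=onz(c,b,z)
        if abs(w[:,0].mean()-.58)>.03: continue
        for v in range(b[:,1].min()+3,b[:,1].max()-2):
            u=b[b[:,1]==v][:,0]; L.append((u.min()-.5,v));Rr.append((u.max()+.5,v))
    return [onz(c,np.array(a),z) for a in(L,Rr)]
for a in edges(im,c,.16,'yellow'):
    k=np.polyfit(a[:,1],a[:,0],1); print('edge x at y=.044',np.polyval(k,.044),'yaw',np.degrees(np.arctan(-k[0])))
h=cv2.cvtColor(im,cv2.COLOR_RGB2HSV)
print(im[140,295:335].tolist())
it,ct=cv2.imread('pics/top0.png')[:,:,::-1].copy(),cam('top')
b=[b for b in blobs(mask(it,'green')) if abs(b[:,1].mean()-166)<15][0]
q=cv2.approxPolyDP(b.reshape(-1,1,2),3,True)[:,0]; print('top green',q.tolist()); print(onz(ct,q,.137))
E
```

```text
green [[406, 26], [374, 28], [371, 103], [394, 106], [380, 109], [368, 128], [353, 225], [363, 237], [382, 237]]
[[ 0.6605  0.1717  0.137 ]
 [ 0.6281  0.1663  0.137 ]
 [ 0.6408  0.0933  0.137 ]
 [ 0.6668  0.093   0.137 ]
 [ 0.6521  0.0882  0.137 ]
 [ 0.6432  0.0666  0.137 ]
 [ 0.6495 -0.0502  0.137 ]
 [ 0.665  -0.0646  0.137 ]
 [ 0.6886 -0.062   0.137 ]]
edge x at y=.044 0.5729384418259758 yaw 6.1229760710745005
edge x at y=.044 0.5929105808313299 yaw 6.6574202531801205
[[233, 237, 233], [233, 237, 233], [233, 237, 233], [233, 238, 234], [233, 237, 233], [233, 237, 233], [234, 237, 233], [234, 237, 233], [231, 235, 230], [196, 195, 173], [152, 140, 101], [142, 125, 82], [150, 132, 84], [181, 154, 84], [216, 181, 86], [225, 191, 87], [226, 192, 89], [226, 194, 91], [226, 194, 92], [226, 193, 91], [226, 194, 92], [226, 194, 93], [226, 194, 92], [226, 194, 91], [226, 193, 92], [226, 194, 92], [226, 194, 92], [227, 194, 91], [226, 194, 91], [227, 195, 92], [228, 197, 96], [199, 181, 130], [170, 169, 146], [166, 168, 149], [166, 168, 149], [165, 167, 150], [166, 168, 150], [165, 168, 149], [165, 168, 149], [164, 167, 149]]
top green [[302, 156], [238, 170], [241, 178], [300, 165]]
[[ 0.6812 -0.0608  0.137 ]
 [ 0.6555  0.1743  0.137 ]
 [ 0.6249  0.1666  0.137 ]
 [ 0.6486 -0.0492  0.137 ]]
```

Emit:
{"op": "apply_moves", "data": {
  "motion": [
    {"travel": [0.02,0.015,-0.02],"turn": [0,0,0]},
    {"travel": [0.04,0.03,-0.05],"turn": [0,0,0]},
    {"travel": [0.058,0.043,-0.08],"turn": [0,0,0]},
    {"travel": [0.058,0.043,-0.12],"turn": [0,0,0]},
    {"travel": [0.058,0.043,-0.14],"turn": [0,0,0]},
    {"travel": [0.058,0.043,-0.14],"turn": [0,0,0]},
    {"travel": [0.058,0.043,-0.14],"turn": [0,0,0]}
  ],
  "claw": -0.2
}}

```text
time_s: 2.37
position: [0.5806, 0.0458, 0.1988]
tcp_rot: [-3.139, -0.0, 1.683]
wrist_force: [0.8, -0.1, 0.8]
grip_width: 0.596
```

```bash
python3 - <<'E'
from h import *
np.set_printoptions(precision=4,suppress=True)
o=get_obs(); im,c=snap('wrist','w2');print(o['position'],o['tcp_rot'],o['time_s'],o['grip_width'])
print(proj(c,[[o['position'][0],o['position'][1],.16]]))
E
```

```text
[0.5806 0.0458 0.1988] [-3.1395 -0.0004  1.6832] 2.3667 0.5957240699558096
[[255.4781 225.4463]]
```

View pics/w2.png

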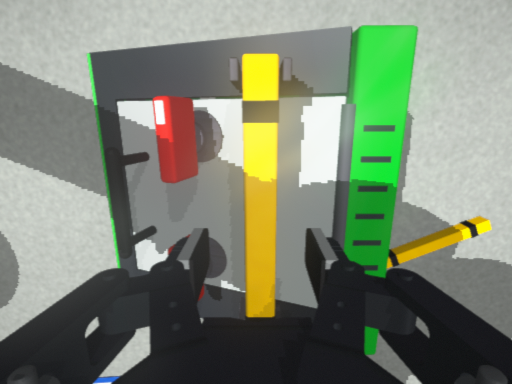

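Emit:
{"op": "apply_moves", "data": {
  "motion": [
    {"travel": [0.0025,0,-0.015],"turn": [0,0,0]},
    {"travel": [0.0025,0,-0.03],"turn": [0,0,0]},
    {"travel": [0.0025,0,-0.043],"turn": [0,0,0]},
    {"travel": [0.0025,0,-0.043],"turn": [0,0,0]},
    {"travel": [0.0025,0,-0.043],"turn": [0,0,0]}
  ]
}}

```text
time_s: 2.83
position: [0.5846, 0.0449, 0.1576]
tcp_rot: [3.14, 0.0, 1.682]
wrist_force: [0.1, 0.6, -0.1]
grip_width: 0.597
```

Emit:
{"op": "apply_moves", "data": {
  "motion": [
    {"travel": [0,0,0],"turn": [0,0,0]},
    {"travel": [0,0,0],"turn": [0,0,0]},
    {"travel": [0,0,0],"turn": [0,0,0]},
    {"travel": [0,0,0],"turn": [0,0,0]},
    {"travel": [0,0,0],"turn": [0,0,0]},
    {"travel": [0,0,0],"turn": [0,0,0]}
  ],
  "claw": 1,
  "grip_force": 60
}}

```text
time_s: 3.33
position: [0.5846, 0.0447, 0.1575]
tcp_rot: [3.14, 0.0, 1.682]
wrist_force: [-3.3, 0.1, 12.3]
grip_width: 0.221
```

Emit:
{"op": "apply_moves", "data": {
  "motion": [
    {"travel": [0,0,0.005],"turn": [0,0,0]},
    {"travel": [0,0,0.012],"turn": [0,0,0]},
    {"travel": [0,0,0.02],"turn": [0,0,0]},
    {"travel": [0,0,0.035],"turn": [0,0,0]},
    {"travel": [0,0,0.055],"turn": [0,0,0]},
    {"travel": [0,0,0.075],"turn": [0,0,0]},
    {"travel": [0,0,0.09],"turn": [0,0,0]},
    {"travel": [0,0,0.09],"turn": [0,0,0]}
  ]
}}

```text
time_s: 4.0
position: [0.5855, 0.0447, 0.2497]
tcp_rot: [3.136, 0.001, 1.682]
wrist_force: [1.6, 0.3, -3.0]
grip_width: 0.216
```

```bash
python3 - <<'E'
from h import *
np.set_printoptions(precision=4,suppress=True)
o=get_obs(); im,c=snap('wrist','w3');print(o['position'],o['tcp_rot'],o['time_s'],o['wrist_force'],o['ft_torque'],o['q'])
im,c=snap('side','s3');cv2.imwrite('pics/s3c.png',cv2.resize(im[60:250,180:440,::-1],None,fx=3,fy=3))
E
```

```text
[0.5855 0.0447 0.2497] [3.1362 0.0007 1.6819] 4.0 [ 1.6162  0.2583 -3.0023] [-0.0034 -0.0424 -0.0022] [-0.0254  0.4365  1.4441  0.      1.2556 -0.1366]
```

View pics/w3.png

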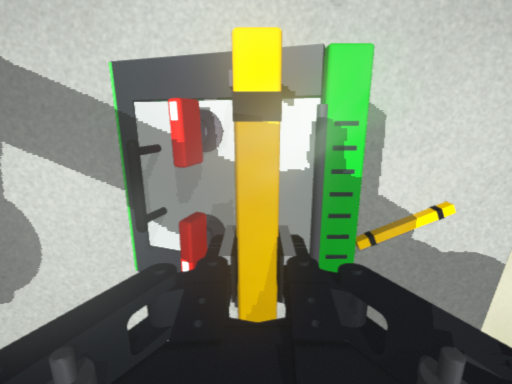

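View pics/s3c.png

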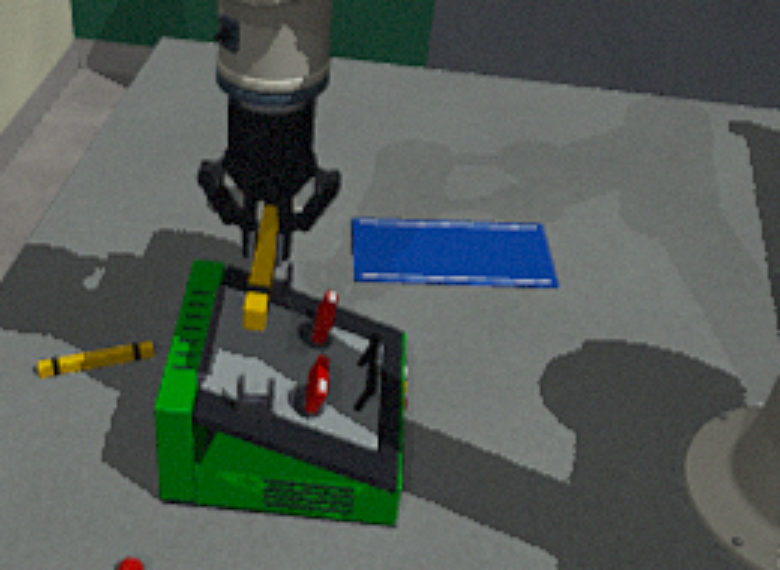

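Emit:
{"op": "apply_moves", "data": {
  "motion": [
    {"travel": [-0.017,-0.038,0.0],"turn": [0,0,-7]},
    {"travel": [-0.034,-0.076,0],"turn": [0,0,-14]},
    {"travel": [-0.051,-0.114,0],"turn": [0,0,-21]},
    {"travel": [-0.068,-0.152,0],"turn": [0,0,-28]},
    {"travel": [-0.085,-0.19,0],"turn": [0,0,-35]},
    {"travel": [-0.102,-0.228,-0.01],"turn": [0,0,-42]},
    {"travel": [-0.119,-0.266,-0.02],"turn": [0,0,-49]},
    {"travel": [-0.136,-0.304,-0.04],"turn": [0,0,-56]},
    {"travel": [-0.153,-0.342,-0.06],"turn": [0,0,-63]},
    {"travel": [-0.17,-0.38,-0.08],"turn": [0,0,-70]}
  ]
}}

```text
time_s: 4.93
position: [0.4183, -0.3234, 0.1711]
tcp_rot: [-3.14, 0.0, 0.454]
wrist_force: [1.5, -0.7, -2.4]
grip_width: 0.218
```

Emit:
{"op": "apply_moves", "data": {
  "motion": [
    {"travel": [-0.002,-0.002,-0.01],"turn": [0,0,-7]},
    {"travel": [-0.002,-0.002,-0.03],"turn": [0,0,-14]},
    {"travel": [-0.002,-0.002,-0.05],"turn": [0,0,-15.7]},
    {"travel": [-0.002,-0.002,-0.06],"turn": [0,0,-15.7]},
    {"travel": [-0.002,-0.002,-0.06],"turn": [0,0,-15.7]},
    {"travel": [-0.002,-0.002,-0.06],"turn": [0,0,-15.7]}
  ]
}}

```text
time_s: 5.43
position: [0.4176, -0.3238, 0.1124]
tcp_rot: [-3.14, 0.001, 0.188]
wrist_force: [0.1, 0.6, -3.6]
grip_width: 0.221
```

```bash
python3 - <<'E'
from h import *
np.set_printoptions(precision=4,suppress=True)
o=get_obs(); im,c=snap('wrist','w4');print(o['position'],o['tcp_rot'],o['time_s'],o['wrist_force'],o['q'])
im,c=snap('top','t4');cv2.imwrite('pics/t4c.png',cv2.resize(im[130:330,220:440,::-1],None,fx=3,fy=3))
E
```

```text
[ 0.4176 -0.3238  0.1124] [-3.1402  0.001   0.1881] 5.4333 [ 0.145   0.6304 -3.6299] [-0.7726  0.5407  1.7289  0.      0.8737  0.6101]
```

View pics/w4.png

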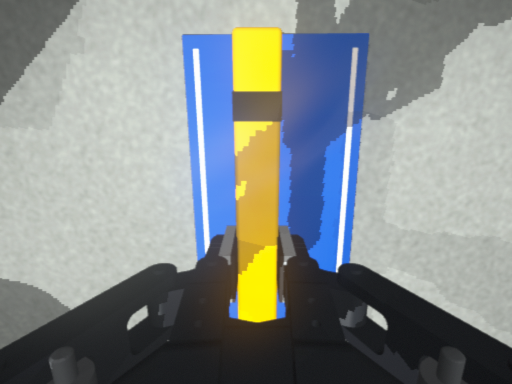

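View pics/t4c.png

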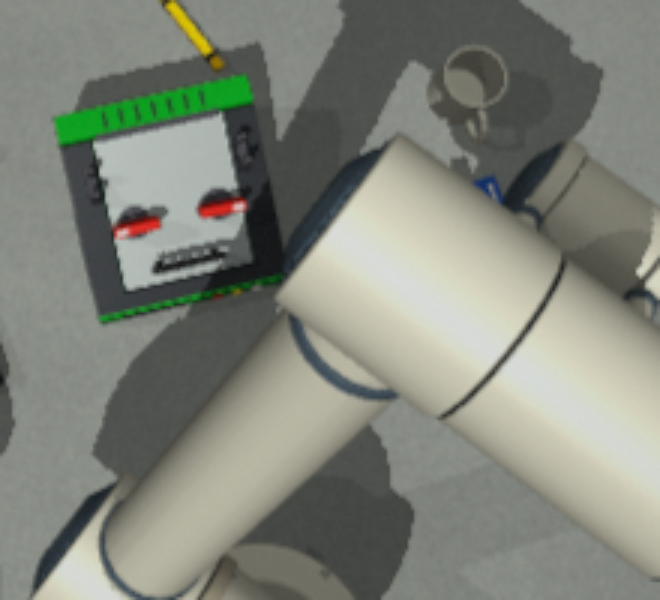

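Emit:
{"op": "apply_moves", "data": {
  "motion": [
    {"travel": [-0.0045,-0.013,-0.02],"turn": [0,0,0]},
    {"travel": [-0.0045,-0.013,-0.045],"turn": [0,0,0]},
    {"travel": [-0.0045,-0.013,-0.065],"turn": [0,0,0]},
    {"travel": [-0.0045,-0.013,-0.075],"turn": [0,0,0]},
    {"travel": [-0.0045,-0.013,-0.08],"turn": [0,0,0]},
    {"travel": [-0.0045,-0.013,-0.083],"turn": [0,0,0]},
    {"travel": [-0.0045,-0.013,-0.085],"turn": [0,0,0]},
    {"travel": [-0.0045,-0.013,-0.087],"turn": [0,0,0]},
    {"travel": [-0.0045,-0.013,-0.087],"turn": [0,0,0]}
  ]
}}

```text
time_s: 6.28
position: [0.4137, -0.3375, 0.0263]
tcp_rot: [3.141, -0.001, 0.186]
wrist_force: [-0.6, 1.1, -3.3]
grip_width: 0.22
```

Still hanging (-3.3 N); lower gently to contact.

Emit:
{"op": "apply_moves", "data": {
  "motion": [
    {"travel": [0,0,-0.0007],"turn": [0,0,0]},
    {"travel": [0,0,-0.0014],"turn": [0,0,0]},
    {"travel": [0,0,-0.002],"turn": [0,0,0]},
    {"travel": [0,0,-0.002],"turn": [0,0,0]}
  ]
}}

```text
time_s: 6.62
position: [0.4135, -0.3374, 0.0245]
tcp_rot: [3.141, -0.0, 0.186]
wrist_force: [-0.6, 1.9, 10.7]
grip_width: 0.222
```

Emit:
{"op": "apply_moves", "data": {
  "motion": [
    {"travel": [0,0,0.001],"turn": [0,0,0]},
    {"travel": [0,0,0.001],"turn": [0,0,0]},
    {"travel": [0,0,0.001],"turn": [0,0,0]},
    {"travel": [0,0,0.001],"turn": [0,0,0]},
    {"travel": [0,0,0.02],"turn": [0,0,0]},
    {"travel": [0,0,0.06],"turn": [0,0,0]},
    {"travel": [0,0,0.1],"turn": [0,0,0]},
    {"travel": [0,0,0.14],"turn": [0,0,0]},
    {"travel": [0,0,0.18],"turn": [0,0,0]},
    {"travel": [0,0,0.22],"turn": [0,0,0]}
  ],
  "claw": -0.2
}}

```text
time_s: 7.45
position: [0.413, -0.3369, 0.2459]
tcp_rot: [-3.142, 0.0, 0.186]
wrist_force: [1.3, -0.3, -0.5]
grip_width: 0.6
```

```bash
python3 - <<'E'
from h import *
np.set_printoptions(precision=4,suppress=True)
o=get_obs(); im,c=snap('wrist','w5');print(o['position'],o['tcp_rot'],o['time_s'],o['wrist_force'],o['q'])
for col,z in(('yellow',.027),('blue',.003)):
    for b in blobs(mask(im,col),100):
        r=cv2.minAreaRect(b.astype(np.float32)); w=onz(c,cv2.boxPoints(r),z)
        print(col,r,w[:,:2].tolist(),w.mean(0))
E
```

```text
[ 0.413  -0.3369  0.2459] [-3.1415  0.      0.1861] 7.45 [ 1.2998 -0.3493 -0.4751] [-0.7963  0.3672  1.5751  0.      1.1993  0.5883]
yellow ((257.5, 236.5), (15.0, 13.0), 90.0) [[0.33722568437465195, -0.34379672070374817], [0.34036851328430456, -0.36043866338102337], [0.31947274755351646, -0.36452595682632005], [0.31628246806295146, -0.3476337850783364]] [ 0.3283 -0.3541  0.027 ]
yellow ((257.5, 179.5), (13.0, 79.0), 0.0) [[0.3508464411595207, -0.34130122431788734], [0.44975578788679904, -0.32317977033524353], [0.45264375516695954, -0.338477187255747], [0.35395841281059626, -0.3577804259193442]] [ 0.4018 -0.3402  0.027 ]
yellow ((257.5, 95.5), (21.0, 15.0), 90.0) [[0.5104261708881296, -0.31090464645173227], [0.5135994174472622, -0.327716159251169], [0.49110462635585733, -0.3321377215978328], [0.4878724862447568, -0.31501532380279446]] [ 0.5008 -0.3214  0.027 ]
blue ((257.5, 156.5), (197.0, 115.0), 90.0) [[0.5313138020744269, -0.24594359293663068], [0.5567375182732035, -0.3806465904893446], [0.3050999244976061, -0.44223723875984294], [0.27457854686968086, -0.28063739941959803]] [ 0.4169 -0.3374  0.003 ]
```

View pics/w5.png

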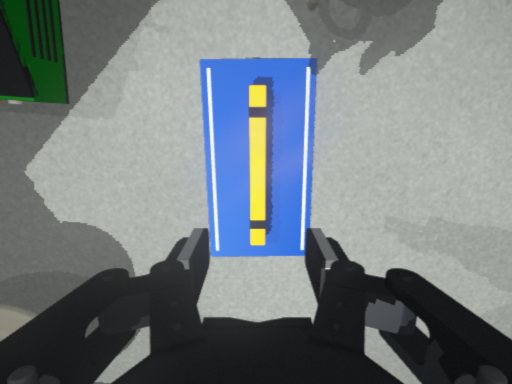

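```bash
cat >> h.py <<'E'
yaw=np.radians(6.4); O=np.array([.5546,.0425,0])  # console origin
Rc=R.from_euler('z',yaw).as_matrix()
Rp=Rc@R.from_euler('y',-20,degrees=True).as_matrix()  # panel axes: x up slope,y,z out
P0=O+Rc@np.array([.0286,0,.116])  # a point on panel face
def onpanel(c,px,h): 
    w=onplane(c,px,P0+h*Rp[:,2],Rp[:,2]); return w,(w-P0)@Rp
E
python3 - <<'E'
from h import *
np.set_printoptions(precision=4,suppress=True)
# white mark+red mask => wing; upper-face brighter. save crops
for fn,(x0,y0,x1,y1),s in(('w1',(190,20,350,240),4),('w3',(100,60,300,280),4)):
    im,c=load(fn); cv2.imwrite(f'pics/{fn}c.png',cv2.resize(im[y0:y1,x0:x1,::-1],None,fx=2.7,fy=2.7,interpolation=cv2.INTER_CUBIC))
im,c=load('t4'); cv2.imwrite('pics/t4d.png',cv2.resize(im[150:245,230:325,::-1],None,fx=6,fy=6,interpolation=cv2.INTER_CUBIC))
E
```

```text
(no output)
```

View pics/w1c.png

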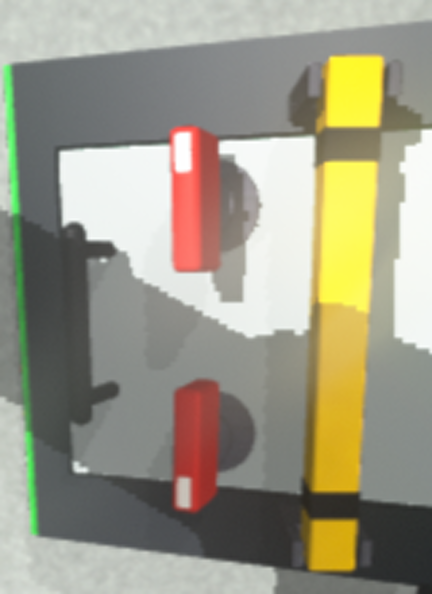

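View pics/w3c.png

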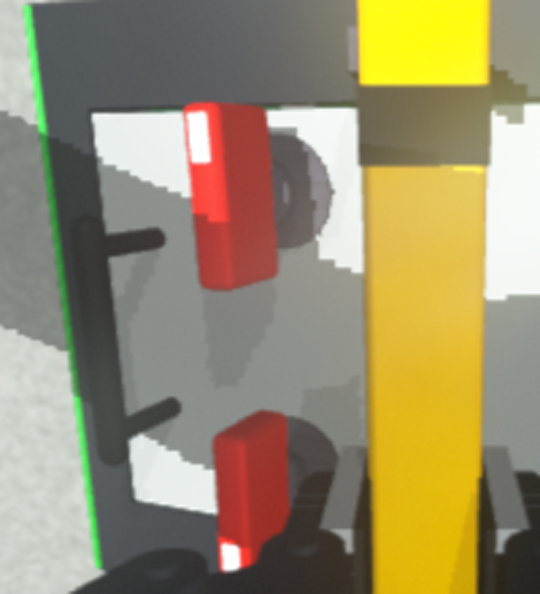

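View pics/t4d.png

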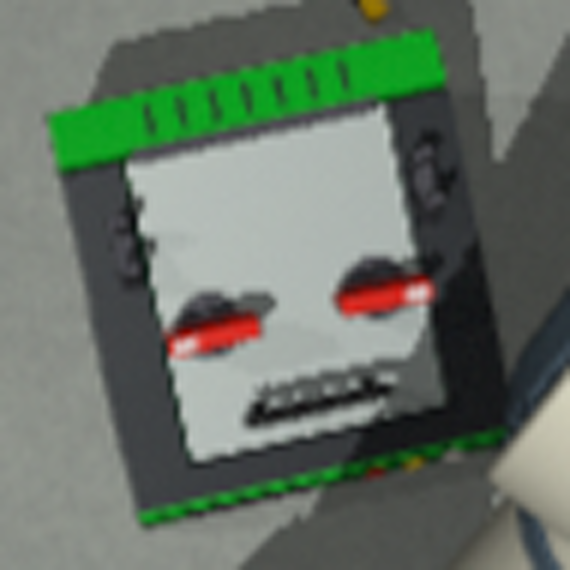

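```bash
python3 - <<'E'
from h import *
np.set_printoptions(precision=4,suppress=True)
for fn,px in(('w1',[(257.4,93.7),(258.1,185.6)]),('w3',[(177,132.6)]),('t4',[(265.8,205.8),(294.2,199)])):
    im,c=load(fn); w,p=onpanel(c,px,.045); print(fn,w.tolist(),p.tolist())
# handle: centre at 35mm off (bar centre) ends
im,c=load('w1'); w,p=onpanel(c,[(190+75/2.7,20+228/2.7),(190+82/2.7,20+418/2.7)],.035); print('handle ends w1',w,p)
im,c=load('w3'); w,p=onpanel(c,[(100+88/2.7,60+218/2.7),(100+114/2.7,60+460/2.7)],.035); print('handle ends w3',w,p)
# panel light corners top cam (rear-left, rear-right, front-right, front-left)
im,c=load('t4'); w,p=onpanel(c,[(230+127/6,150+160/6),(230+383/6,150+105/6),(230+445/6,150+405/6),(230+190/6,150+462/6)],0); print('panel corners',w,p)
E
```

```text
w1 [[0.5155219411293431, 0.08899464170612666, 0.14123019273318305], [0.5275145042176911, -0.012185722661590043, 0.14146289975558335]] [[-0.04986833534521463, 0.05056087283542301, 0.04499999999999998], [-0.04918794552917173, -0.051325725524068895, 0.04499999999999996]]
w3 [[0.5172804026176504, 0.08990085620278006, 0.14190299803573506]] [[-0.04790118424115997, 0.051265425905647866, 0.04499999999999997]]
t4 [[0.514179463474282, 0.09009729566738844, 0.14078935214335364], [0.5269063135743541, -0.01208201204707264, 0.1412471237006374]] [[-0.051157267001527784, 0.05180629951878084, 0.044999999999999776], [-0.0498188325080727, -0.05115486688089442, 0.04500000000000004]]
handle ends w1 [[ 0.4702  0.0739  0.1136]
 [ 0.4796 -0.0103  0.1136]] [[-0.1033  0.0406  0.035 ]
 [-0.1032 -0.0441  0.035 ]]
handle ends w3 [[ 0.4702  0.0757  0.1136]
 [ 0.4793 -0.0115  0.1134]] [[-0.1031  0.0424  0.035 ]
 [-0.1037 -0.0453  0.035 ]]
panel corners [[ 0.6261  0.13    0.135 ]
 [ 0.6426 -0.0262  0.1346]
 [ 0.4668 -0.0464  0.0702]
 [ 0.4497  0.1124  0.0705]] [[ 0.0556  0.079  -0.    ]
 [ 0.0544 -0.0781 -0.    ]
 [-0.1338 -0.0786  0.    ]
 [-0.1331  0.0812  0.    ]]
```

```bash
cat >> h.py <<'E'
Rt=np.c_[Rp[:,1],Rp[:,0],-Rp[:,2]]
def PP(px,py,h): return P0+Rp@np.array([px,py,h])
def togo(pos,Rtgt,o=None):
    o=o or get_obs(); d=np.asarray(pos)-o['position']; rv=R.from_matrix(Rtgt@rot(o).T).as_rotvec(degrees=True)
    print('travel',np.round(d,4),'turn',np.round(rv,2),np.round(np.linalg.norm(rv),1))
def panelpose(o=None):
    o=o or get_obs(); p=(o['position']-P0)@Rp; e=R.from_matrix(Rt.T@rot(o)).as_rotvec(degrees=True)
    print('t',round(o['time_s'],2),'tcp panel',np.round(p*1e3,1),'rot err tool',np.round(e,2),'F panel',np.round(o['wrist_force']@Rp,1),'T panel',np.round(o['ft_torque']@Rp,2),'grip',round(o['grip_width'],3),'q',np.round(o['q'],2))
E
python3 - <<'E'
from h import *
togo(PP(-.0496,.0512,.12),Rt); print('zp',Rp[:,2],'xp',Rp[:,0],'yp',Rp[:,1])
E
```

```text
travel [ 0.075   0.4258 -0.0415] turn [-13.03 -17.06  84.77] 87.4
zp [-0.33988865 -0.03812462  0.93969262] xp [0.93383638 0.10474653 0.34202014] yp [-0.11146893  0.99376792  0.        ]
```

Emit:
{"op": "apply_moves", "data": {
  "motion": [
    {"travel": [0.006,0.034,0],"turn": [-1,-1.3,6.5]},
    {"travel": [0.012,0.068,0],"turn": [-2,-2.6,13]},
    {"travel": [0.018,0.102,0],"turn": [-3,-3.9,19.5]},
    {"travel": [0.024,0.136,0],"turn": [-4,-5.2,26]},
    {"travel": [0.03,0.17,0],"turn": [-5,-6.5,32.5]},
    {"travel": [0.036,0.204,0],"turn": [-6,-7.8,39]},
    {"travel": [0.042,0.238,0],"turn": [-7,-9.1,45.5]},
    {"travel": [0.048,0.272,0],"turn": [-8,-10.5,52]},
    {"travel": [0.054,0.306,0],"turn": [-9,-11.8,58.5]},
    {"travel": [0.06,0.34,0],"turn": [-10,-13.1,65]}
  ]
}}

```text
time_s: 8.33
position: [0.4732, 0.0045, 0.2439]
tcp_rot: [2.871, -0.043, 1.339]
wrist_force: [1.0, -1.2, -0.1]
grip_width: 0.606
```

```bash
python3 - <<'E'
from h import *
panelpose(); togo(PP(-.0496,.0512,.10),Rt)
E
```

```text
t 8.33 tcp panel [-63.2 -28.7 159.1] rot err tool [ 4.03 -3.67 19.46] F panel [ 0.7 -1.3 -0.4] T panel [0.05 0.13 0.02] grip 0.606 q [-0.13  0.18  1.91  0.02  0.78  0.1 ]
travel [ 0.0238  0.0831 -0.0509] turn [-2.73 -4.37 19.54] 20.2
```

Emit:
{"op": "apply_moves", "data": {
  "motion": [
    {"travel": [0.007,0.025,-0.005],"turn": [-0.9,-1.4,6.5]},
    {"travel": [0.014,0.05,-0.02],"turn": [-1.8,-2.8,13]},
    {"travel": [0.021,0.075,-0.035],"turn": [-2.7,-4.3,19.5]},
    {"travel": [0.0238,0.083,-0.051],"turn": [-2.7,-4.3,19.5]},
    {"travel": [0.0238,0.083,-0.051],"turn": [-2.7,-4.3,19.5]},
    {"travel": [0.0238,0.083,-0.051],"turn": [-2.7,-4.3,19.5]}
  ]
}}

```text
time_s: 8.83
position: [0.4966, 0.0859, 0.1923]
tcp_rot: [2.797, -0.002, 1.676]
wrist_force: [0.7, 0.0, 0.3]
grip_width: 0.601
```

```bash
python3 - <<'E'
from h import *
panelpose(); togo(PP(-.0496,.0512,.035),Rt)
im,c=snap('wrist','w6'); print(proj(c,[PP(-.0496,.0512,.045),PP(-.0496,.0792,.045)]))
E
```

```text
t 8.83 tcp panel [-50.4  49.6  99.5] rot err tool [ 0.27 -0.03  0.36] F panel [ 0.8 -0.   0. ] T panel [-0.02  0.11  0.06] grip 0.601 q [ 0.04  0.29  1.97  0.05  0.53 -0.11]
travel [ 0.0225  0.0041 -0.0603] turn [-0.06 -0.27  0.34] 0.4
[[256.68368077 214.69367763]
 [256.42463166 173.74596994]]
```

View pics/w6.png

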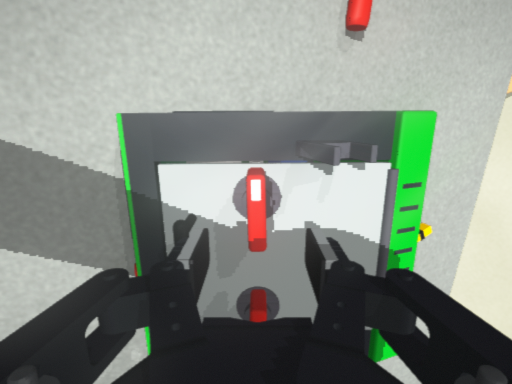

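Emit:
{"op": "apply_moves", "data": {
  "motion": [
    {"travel": [0.006,0.001,-0.016],"turn": [0,-0.3,0.3]},
    {"travel": [0.012,0.002,-0.032],"turn": [0,-0.3,0.3]},
    {"travel": [0.018,0.003,-0.048],"turn": [0,-0.3,0.3]},
    {"travel": [0.0225,0.004,-0.06],"turn": [0,-0.3,0.3]},
    {"travel": [0.0225,0.004,-0.06],"turn": [0,-0.3,0.3]},
    {"travel": [0.0225,0.004,-0.06],"turn": [0,-0.3,0.3]}
  ]
}}

```text
time_s: 9.38
position: [0.5198, 0.089, 0.1333]
tcp_rot: [2.79, -0.001, 1.68]
wrist_force: [-0.3, 0.7, 0.1]
grip_width: 0.6
```

```bash
python3 - <<'E'
from h import *
panelpose(); togo(PP(-.0496,.0512,.035),Rt)
im,c=snap('wrist','w7')
E
```

```text
t 9.38 tcp panel [-48.6  50.1  36.1] rot err tool [-0.14  0.    0.15] F panel [-0.2  0.8  0.2] T panel [0.03 0.14 0.04] grip 0.6 q [ 0.04  0.43  1.99  0.07  0.37 -0.13]
travel [-0.0007  0.001  -0.0014] turn [-0.07  0.13  0.14] 0.2
```

View pics/w7.png

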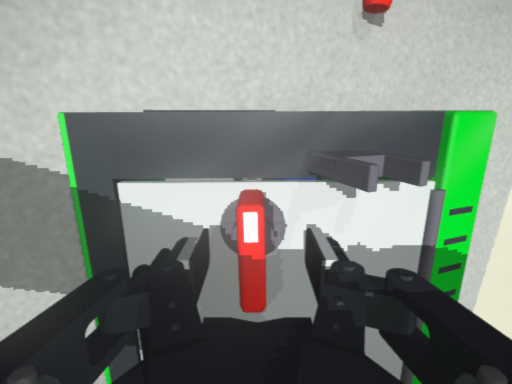

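Emit:
{"op": "apply_moves", "data": {
  "motion": [
    {"travel": [-0.002,0.001,-0.0015],"turn": [0,0,0]},
    {"travel": [-0.002,0.001,-0.0015],"turn": [0,0,0]},
    {"travel": [-0.002,0.001,-0.0015],"turn": [0,0,0]}
  ]
}}

```text
time_s: 9.68
position: [0.5176, 0.0907, 0.132]
tcp_rot: [2.789, -0.001, 1.681]
wrist_force: [-0.6, -0.6, -0.0]
grip_width: 0.596
```

Emit:
{"op": "apply_moves", "data": {
  "motion": [
    {"travel": [0,0,0],"turn": [0,0,0]},
    {"travel": [0,0,0],"turn": [0,0,0]},
    {"travel": [0,0,0],"turn": [0,0,0]},
    {"travel": [0,0,0],"turn": [0,0,0]},
    {"travel": [0,0,0],"turn": [0,0,0]},
    {"travel": [0,0,0],"turn": [0,0,0]}
  ],
  "claw": 1,
  "grip_force": 45
}}

```text
time_s: 10.18
position: [0.5176, 0.0907, 0.1313]
tcp_rot: [2.79, -0.001, 1.681]
wrist_force: [-1.4, 0.5, 3.4]
grip_width: 0.144
```

```bash
python3 - <<'E'
from h import *
panelpose()
E
```

```text
t 10.18 tcp panel [-51.1  52.1  34.9] rot err tool [-0.15  0.03  0.07] F panel [-0.1  0.7  3.6] T panel [0.07 0.28 0.06] grip 0.144 q [ 0.05  0.43  2.    0.07  0.36 -0.12]
```

Emit:
{"op": "apply_moves", "data": {
  "motion": [
    {"travel": [0.0007,0.0001,-0.0019],"turn": [0,0,0]},
    {"travel": [0.0014,0.0002,-0.0038],"turn": [0,0,0]},
    {"travel": [0.002,0.0002,-0.0056],"turn": [0,0,0]},
    {"travel": [0.0027,0.0003,-0.0075],"turn": [0,0,0]},
    {"travel": [0.0027,0.0003,-0.0075],"turn": [0,0,0]},
    {"travel": [0.0027,0.0003,-0.0075],"turn": [0,0,0]}
  ]
}}

```text
time_s: 10.68
position: [0.5204, 0.0911, 0.1237]
tcp_rot: [2.79, -0.001, 1.681]
wrist_force: [-4.3, -0.0, 8.4]
grip_width: 0.143
```

```bash
python3 - <<'E'
from h import *
panelpose()
E
```

```text
t 10.68 tcp panel [-51.1  52.1  26.7] rot err tool [-0.15  0.03  0.08] F panel [-1.1  0.5  9.3] T panel [0.08 0.42 0.1 ] grip 0.143 q [ 0.05  0.45  2.    0.07  0.34 -0.12]
```

Emit:
{"op": "apply_moves", "data": {
  "motion": [
    {"travel": [0.0002,0,-0.0006],"turn": [0,0,0]},
    {"travel": [0.0002,0,-0.0006],"turn": [0,0,0]}
  ]
}}

```text
time_s: 10.85
position: [0.5205, 0.0911, 0.1233]
tcp_rot: [2.79, -0.001, 1.681]
wrist_force: [-7.3, -1.2, 14.4]
grip_width: 0.142
```

```bash
python3 - <<'E'
from h import *
panelpose()
z=Rp[:,2]
for a in range(7,92,7): print(np.round(a*z,1).tolist())
print(91*z)
E
```

```text
t 10.85 tcp panel [-51.1  52.1  26.4] rot err tool [-0.17  0.03  0.08] F panel [-2.1 -0.3 16.1] T panel [0.1  0.5  0.02] grip 0.142 q [ 0.05  0.45  2.    0.07  0.34 -0.13]
[-2.4, -0.3, 6.6]
[-4.8, -0.5, 13.2]
[-7.1, -0.8, 19.7]
[-9.5, -1.1, 26.3]
[-11.9, -1.3, 32.9]
[-14.3, -1.6, 39.5]
[-16.7, -1.9, 46.0]
[-19.0, -2.1, 52.6]
[-21.4, -2.4, 59.2]
[-23.8, -2.7, 65.8]
[-26.2, -2.9, 72.4]
[-28.6, -3.2, 78.9]
[-30.9, -3.5, 85.5]
[-30.9298668   -3.46934044  85.51202849]
```

Emit:
{"op": "apply_moves", "data": {
  "motion": [
    {"travel": [0,0,0],"turn": [-1.7,-0.19,4.7]},
    {"travel": [0,0,0],"turn": [-3.4,-0.38,9.4]},
    {"travel": [0,0,0],"turn": [-5.1,-0.57,14.1]},
    {"travel": [0,0,0],"turn": [-6.8,-0.76,18.8]},
    {"travel": [0,0,0],"turn": [-8.5,-0.95,23.5]},
    {"travel": [0,0,0],"turn": [-10.2,-1.14,28.2]},
    {"travel": [0,0,0],"turn": [-11.9,-1.33,32.9]},
    {"travel": [0,0,0],"turn": [-13.6,-1.52,37.6]},
    {"travel": [0,0,0],"turn": [-13.6,-1.52,37.6]}
  ]
}}

```text
time_s: 11.6
position: [0.5198, 0.0908, 0.1231]
tcp_rot: [2.869, 0.222, 2.355]
wrist_force: [-10.3, -4.7, 14.9]
grip_width: 0.143
```

```bash
python3 - <<'E'
from h import *
panelpose(); snap('wrist','w8')
E
```

```text
t 11.6 tcp panel [-51.9  51.9  26.4] rot err tool [ -0.07   0.1  -40.29] F panel [-5.  -3.5 17.7] T panel [-0.68  0.95  0.09] grip 0.143 q [ 0.04  0.45  2.    0.07  0.34 -0.84]
```

View pics/w8.png

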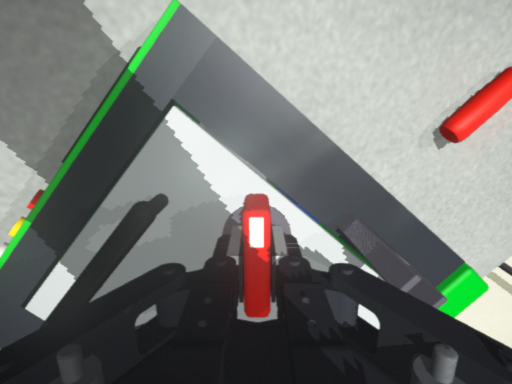

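Emit:
{"op": "apply_moves", "data": {
  "motion": [
    {"travel": [0,0,0],"turn": [-2,-0.22,5.6]},
    {"travel": [0,0,0],"turn": [-4,-0.45,11.2]},
    {"travel": [0,0,0],"turn": [-6,-0.67,16.8]},
    {"travel": [0,0,0],"turn": [-8,-0.9,22.4]},
    {"travel": [0,0,0],"turn": [-10,-1.12,28]},
    {"travel": [0,0,0],"turn": [-12,-1.35,33.6]},
    {"travel": [0,0,0],"turn": [-14,-1.57,39.2]},
    {"travel": [0,0,0],"turn": [-16,-1.8,44.8]},
    {"travel": [0,0,0],"turn": [-17,-1.9,47]},
    {"travel": [0,0,0],"turn": [-17,-1.9,47]}
  ]
}}

```text
time_s: 12.48
position: [0.5195, 0.0901, 0.1229]
tcp_rot: [3.141, 0.347, -3.028]
wrist_force: [-10.3, -18.7, 15.8]
grip_width: 0.142
```

```bash
python3 - <<'E'
from h import *
panelpose()
E
```

```text
t 12.48 tcp panel [-52.3  51.2  26.4] rot err tool [ 3.000e-02  1.800e-01 -9.013e+01] F panel [ -6.2 -17.4  19.1] T panel [-3.19  1.37 -0.09] grip 0.142 q [ 0.04  0.45  2.    0.07  0.35 -1.71]
```

Emit:
{"op": "apply_moves", "data": {
  "motion": [
    {"travel": [0.0007,-0.001,0.0003],"turn": [-0.2,0,0.6]},
    {"travel": [0.0007,-0.001,0.0003],"turn": [-0.2,0,0.6]}
  ]
}}

```text
time_s: 12.65
position: [0.5197, 0.0897, 0.123]
tcp_rot: [-3.141, 0.345, -3.019]
wrist_force: [-12.1, -5.4, 13.4]
grip_width: 0.137
```

```bash
python3 - <<'E'
from h import *
panelpose()
E
```

```text
t 12.65 tcp panel [-52.1  50.8  26.4] rot err tool [ 4.000e-02  3.200e-01 -9.059e+01] F panel [-7.3 -4.  16.9] T panel [-0.84  1.49 -0.27] grip 0.137 q [ 0.04  0.45  2.    0.08  0.35 -1.72]
```

Emit:
{"op": "apply_moves", "data": {
  "motion": [
    {"travel": [-0.0008,-0.0001,0.002],"turn": [0,0,0]},
    {"travel": [-0.0015,-0.0002,0.004],"turn": [0,0,0]},
    {"travel": [-0.0022,-0.0003,0.006],"turn": [0,0,0]},
    {"travel": [-0.003,-0.0003,0.008],"turn": [0,0,0]},
    {"travel": [-0.003,-0.0003,0.008],"turn": [0,0,0]},
    {"travel": [-0.003,-0.0003,0.008],"turn": [0,0,0]}
  ]
}}

```text
time_s: 13.15
position: [0.5168, 0.0894, 0.1307]
tcp_rot: [-3.141, 0.345, -3.019]
wrist_force: [-7.0, -6.1, 1.0]
grip_width: 0.138
```

```bash
python3 - <<'E'
from h import *
panelpose()
E
```

```text
t 13.15 tcp panel [-52.2  50.8  34.6] rot err tool [ 5.000e-02  3.100e-01 -9.057e+01] F panel [-6.8 -5.3  3.6] T panel [-1.03  1.29 -0.22] grip 0.138 q [ 0.04  0.43  2.    0.07  0.37 -1.72]
```

Force down to the preload: it has come up in the notch. Open (part way) and retract.

Emit:
{"op": "apply_moves", "data": {
  "motion": [
    {"travel": [0,0,0],"turn": [0,0,0]},
    {"travel": [0,0,0],"turn": [0,0,0]},
    {"travel": [0,0,0],"turn": [0,0,0]},
    {"travel": [0,0,0],"turn": [0,0,0]},
    {"travel": [-0.0068,-0.0008,0.0188],"turn": [0,0,0]},
    {"travel": [-0.0136,-0.0015,0.0376],"turn": [0,0,0]},
    {"travel": [-0.0204,-0.0023,0.0564],"turn": [0,0,0]},
    {"travel": [-0.0272,-0.003,0.0752],"turn": [0,0,0]},
    {"travel": [-0.0272,-0.003,0.0752],"turn": [0,0,0]}
  ],
  "claw": -0.2
}}

```text
time_s: 13.9
position: [0.4913, 0.0868, 0.2096]
tcp_rot: [-3.14, 0.352, -3.019]
wrist_force: [1.4, 0.3, 0.3]
grip_width: 0.603
```

```bash
python3 - <<'E'
from h import *
panelpose(); im,c=snap('wrist','w9'); togo(PP(-.0505,-.0515,.10),Rt)
E
```

```text
t 13.9 tcp panel [-49.3  51.1 117.6] rot err tool [-2.50e-01 -1.00e-02 -9.06e+01] F panel [ 1.5  0.1 -0.2] T panel [-0.02  0.17  0.  ] grip 0.603 q [ 0.04  0.25  1.97  0.05  0.57 -1.7 ]
travel [ 0.016  -0.1014 -0.0157] turn [ 30.75   3.68 -85.13] 90.6
```

View pics/w9.png

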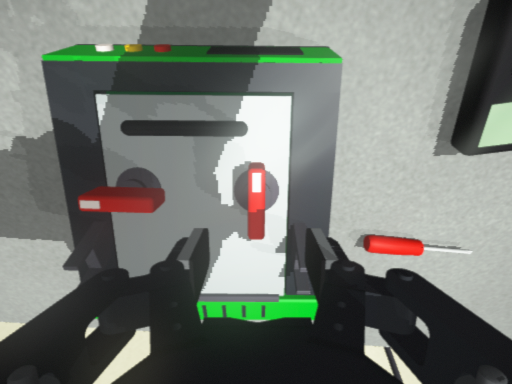

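Emit:
{"op": "apply_moves", "data": {
  "motion": [
    {"travel": [0.001,-0.01,0],"turn": [2.4,0.3,-6.5]},
    {"travel": [0.002,-0.02,0],"turn": [4.7,0.57,-13.1]},
    {"travel": [0.004,-0.03,0],"turn": [7.1,0.85,-19.6]},
    {"travel": [0.006,-0.04,0],"turn": [9.5,1.1,-26.2]},
    {"travel": [0.008,-0.05,0],"turn": [11.8,1.4,-32.7]},
    {"travel": [0.01,-0.06,0],"turn": [14.2,1.7,-39.3]},
    {"travel": [0.012,-0.07,0],"turn": [16.6,2,-45.8]},
    {"travel": [0.014,-0.08,-0.005],"turn": [18.9,2.3,-52.4]},
    {"travel": [0.015,-0.09,-0.01],"turn": [21.3,2.5,-58.9]},
    {"travel": [0.016,-0.1,-0.0157],"turn": [23.6,2.8,-65.5]}
  ]
}}

```text
time_s: 14.78
position: [0.5073, -0.0139, 0.1901]
tcp_rot: [2.813, 0.118, 2.022]
wrist_force: [-0.0, -0.0, 0.0]
grip_width: 0.599
```

```bash
python3 - <<'E'
from h import *
panelpose(); togo(PP(-.0505,-.0515,.08),Rt)
E
```

```text
t 14.78 tcp panel [-51.7 -50.7  97.6] rot err tool [ 1.000e-02  1.400e-01 -2.055e+01] F panel [-0. -0.  0.] T panel [0.03 0.15 0.04] grip 0.599 q [-0.22  0.3   1.97  0.22  0.55 -0.85]
travel [ 0.0072  0.     -0.0162] turn [  6.86   0.75 -19.36] 20.6
```

Emit:
{"op": "apply_moves", "data": {
  "motion": [
    {"travel": [0.003,0,-0.006],"turn": [2.3,0.25,-6.5]},
    {"travel": [0.006,0,-0.012],"turn": [4.6,0.5,-13]},
    {"travel": [0.0072,0,-0.0162],"turn": [6.86,0.75,-19.36]},
    {"travel": [0.0072,0,-0.0162],"turn": [6.86,0.75,-19.36]},
    {"travel": [0.0072,0,-0.0162],"turn": [6.86,0.75,-19.36]},
    {"travel": [0.0072,0,-0.0162],"turn": [6.86,0.75,-19.36]}
  ]
}}

```text
time_s: 15.28
position: [0.5142, -0.0132, 0.1746]
tcp_rot: [2.793, 0.003, 1.692]
wrist_force: [0.0, 0.9, -0.1]
grip_width: 0.601
```

```bash
python3 - <<'E'
from h import *
panelpose(); togo(PP(-.0505,-.0515,.0355),Rt)
im,c=snap('wrist','w10'); print(proj(c,[PP(-.0505,-.0515,.045),PP(-.0505,-.0235,.045)]))
E
```

```text
t 15.28 tcp panel [-50.4 -50.9  80.7] rot err tool [-0.    0.01 -0.6 ] F panel [ 0.1  0.9 -0.1] T panel [ 0.04  0.16 -0.01] grip 0.601 q [-0.21  0.34  1.97  0.22  0.51 -0.51]
travel [ 0.0153  0.0011 -0.0425] turn [ 0.2   0.02 -0.57] 0.6
[[254.79786281 228.5088305 ]
 [255.22632011 183.83367088]]
```

View pics/w10.png

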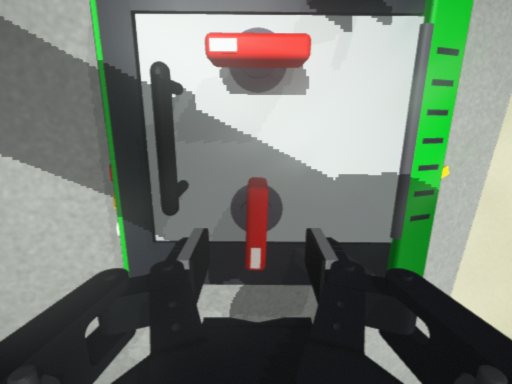

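Emit:
{"op": "apply_moves", "data": {
  "motion": [
    {"travel": [0.005,0.0006,-0.0142],"turn": [0.2,0,-0.6]},
    {"travel": [0.0102,0.001,-0.0284],"turn": [0.2,0,-0.6]},
    {"travel": [0.0153,0.0011,-0.0425],"turn": [0.2,0,-0.6]},
    {"travel": [0.0153,0.0011,-0.0425],"turn": [0.2,0,-0.6]},
    {"travel": [0.0153,0.0011,-0.0425],"turn": [0.2,0,-0.6]}
  ]
}}

```text
time_s: 15.75
position: [0.5293, -0.012, 0.1321]
tcp_rot: [2.793, -0.001, 1.679]
wrist_force: [-0.3, 0.4, 0.3]
grip_width: 0.601
```

```bash
python3 - <<'E'
from h import *
panelpose(); togo(PP(-.0505,-.0515,.0355),Rt)
im,c=snap('wrist','w11')
E
```

```text
t 15.75 tcp panel [-50.7 -51.4  35.6] rot err tool [0.02 0.01 0.19] F panel [-0.1  0.4  0.4] T panel [ 0.02  0.15 -0.04] grip 0.601 q [-0.2   0.44  1.98  0.27  0.4  -0.54]
travel [ 0.0003 -0.0001 -0.    ] turn [-0.07 -0.03  0.17] 0.2
```

View pics/w11.png

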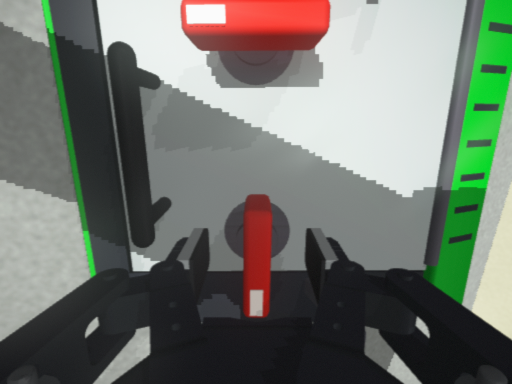

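Wing is centred between the jaws (column 257). Close, then push.

Emit:
{"op": "apply_moves", "data": {
  "motion": [
    {"travel": [0,0,0],"turn": [0,0,0]},
    {"travel": [0,0,0],"turn": [0,0,0]},
    {"travel": [0,0,0],"turn": [0,0,0]},
    {"travel": [0,0,0],"turn": [0,0,0]},
    {"travel": [0,0,0],"turn": [0,0,0]},
    {"travel": [0,0,0],"turn": [0,0,0]}
  ],
  "claw": 1,
  "grip_force": 45
}}

```text
time_s: 16.3
position: [0.5293, -0.0122, 0.1325]
tcp_rot: [2.792, -0.001, 1.678]
wrist_force: [-4.5, -2.9, 3.0]
grip_width: 0.143
```

```bash
python3 - <<'E'
from h import *
panelpose()
E
```

```text
t 16.3 tcp panel [-50.6 -51.6  35.9] rot err tool [-0.04 -0.02  0.28] F panel [-3.5 -2.4  4.4] T panel [-0.3   0.67 -0.04] grip 0.143 q [-0.2   0.44  1.98  0.27  0.4  -0.54]
```

Emit:
{"op": "apply_moves", "data": {
  "motion": [
    {"travel": [0.0007,0.0001,-0.0019],"turn": [0,0,0]},
    {"travel": [0.0014,0.0002,-0.0038],"turn": [0,0,0]},
    {"travel": [0.002,0.0002,-0.0056],"turn": [0,0,0]},
    {"travel": [0.0027,0.0003,-0.0075],"turn": [0,0,0]},
    {"travel": [0.0028,0.0003,-0.0079],"turn": [0,0,0]},
    {"travel": [0.0028,0.0003,-0.0079],"turn": [0,0,0]}
  ]
}}

```text
time_s: 16.8
position: [0.5321, -0.0119, 0.1248]
tcp_rot: [2.791, -0.001, 1.678]
wrist_force: [-10.7, -2.1, 16.3]
grip_width: 0.141
```

```bash
python3 - <<'E'
from h import *
panelpose()
E
```

```text
t 16.8 tcp panel [-50.6 -51.5  27.8] rot err tool [-0.06 -0.02  0.27] F panel [-4.7 -0.9 19. ] T panel [-0.36  0.85 -0.13] grip 0.141 q [-0.2   0.45  1.98  0.28  0.38 -0.55]
```

Emit:
{"op": "apply_moves", "data": {
  "motion": [
    {"travel": [0,0,0],"turn": [1.7,0.19,-4.7]},
    {"travel": [0,0,0],"turn": [3.4,0.38,-9.4]},
    {"travel": [0,0,0],"turn": [5.1,0.57,-14.1]},
    {"travel": [0,0,0],"turn": [6.8,0.76,-18.8]},
    {"travel": [0,0,0],"turn": [8.5,0.95,-23.5]},
    {"travel": [0,0,0],"turn": [10.2,1.14,-28.2]},
    {"travel": [0,0,0],"turn": [11.9,1.33,-32.9]},
    {"travel": [0,0,0],"turn": [13.6,1.52,-37.6]},
    {"travel": [0,0,0],"turn": [13.6,1.52,-37.6]}
  ]
}}

```text
time_s: 17.55
position: [0.533, -0.0122, 0.1252]
tcp_rot: [2.869, -0.225, 1.004]
wrist_force: [-6.0, -4.6, 13.8]
grip_width: 0.142
```

```bash
python3 - <<'E'
from h import *
panelpose()
E
```

```text
t 17.55 tcp panel [-49.6 -51.9  27.8] rot err tool [-1.700e-01 -4.000e-02  4.063e+01] F panel [-1.4 -3.9 15.2] T panel [-0.68  0.4  -0.03] grip 0.142 q [-0.2   0.45  1.98  0.28  0.38  0.16]
```

Emit:
{"op": "apply_moves", "data": {
  "motion": [
    {"travel": [0,0,0],"turn": [2,0.22,-5.6]},
    {"travel": [0,0,0],"turn": [4,0.45,-11.2]},
    {"travel": [0,0,0],"turn": [6,0.67,-16.8]},
    {"travel": [0,0,0],"turn": [8,0.9,-22.4]},
    {"travel": [0,0,0],"turn": [10,1.12,-28]},
    {"travel": [0,0,0],"turn": [12,1.35,-33.6]},
    {"travel": [0,0,0],"turn": [14,1.57,-39.2]},
    {"travel": [0,0,0],"turn": [16,1.8,-44.8]},
    {"travel": [0,0,0],"turn": [17,1.9,-47]},
    {"travel": [0,0,0],"turn": [17,1.9,-47]}
  ]
}}

```text
time_s: 18.38
position: [0.5336, -0.0131, 0.1254]
tcp_rot: [3.142, -0.352, 0.103]
wrist_force: [-6.2, -14.6, 13.7]
grip_width: 0.144
```

```bash
python3 - <<'E'
from h import *
panelpose()
E
```

```text
t 18.38 tcp panel [-49.1 -52.9  27.9] rot err tool [-0.28  0.   90.47] F panel [ -2.7 -13.8  15.5] T panel [-2.56  0.56  0.2 ] grip 0.144 q [-0.2   0.45  1.98  0.28  0.38  1.03]
```

Emit:
{"op": "apply_moves", "data": {
  "motion": [
    {"travel": [0.0002,-0.001,0],"turn": [0.1,0,-0.4]},
    {"travel": [0.0002,-0.001,0],"turn": [0.1,0,-0.4]},
    {"travel": [-0.0006,-0.0011,0.002],"turn": [0.1,0,-0.4]},
    {"travel": [-0.0013,-0.0012,0.004],"turn": [0.1,0,-0.4]},
    {"travel": [-0.002,-0.0013,0.006],"turn": [0.1,0,-0.4]},
    {"travel": [-0.0028,-0.0013,0.008],"turn": [0.1,0,-0.4]},
    {"travel": [-0.0028,-0.0013,0.008],"turn": [0.1,0,-0.4]},
    {"travel": [-0.0028,-0.0013,0.008],"turn": [0.1,0,-0.4]}
  ]
}}

```text
time_s: 19.05
position: [0.5307, -0.0137, 0.1332]
tcp_rot: [-3.14, -0.352, 0.099]
wrist_force: [1.4, -4.3, 4.5]
grip_width: 0.139
```

```bash
python3 - <<'E'
from h import *
panelpose()
E
```

```text
t 19.05 tcp panel [-49.2 -53.2  36.2] rot err tool [-2.500e-01 -2.000e-02  9.069e+01] F panel [ 2.4 -4.5  3.9] T panel [-0.97 -0.16  0.28] grip 0.139 q [-0.2   0.43  1.98  0.27  0.4   1.04]
```

Emit:
{"op": "apply_moves", "data": {
  "motion": [
    {"travel": [0,0,0],"turn": [0,0,0]},
    {"travel": [0,0,0],"turn": [0,0,0]},
    {"travel": [0,0,0],"turn": [0,0,0]},
    {"travel": [0,0,0],"turn": [0,0,0]},
    {"travel": [-0.0068,-0.0008,0.0188],"turn": [0,0,0]},
    {"travel": [-0.0136,-0.0015,0.0376],"turn": [0,0,0]},
    {"travel": [-0.0204,-0.0023,0.0564],"turn": [0,0,0]},
    {"travel": [-0.0272,-0.003,0.0752],"turn": [0,0,0]},
    {"travel": [-0.0272,-0.003,0.0752],"turn": [0,0,0]}
  ],
  "claw": -0.2
}}

```text
time_s: 19.8
position: [0.5024, -0.0163, 0.2104]
tcp_rot: [-3.14, -0.352, 0.099]
wrist_force: [0.8, -0.3, 1.1]
grip_width: 0.6
```

```bash
python3 - <<'E'
from h import *
panelpose(); im,c=snap('wrist','w12')
E
```

```text
t 19.8 tcp panel [-49.5 -52.6 118.5] rot err tool [-2.70e-01  2.00e-02  9.07e+01] F panel [ 1.1 -0.3  0.7] T panel [-0.06  0.16 -0.05] grip 0.6 q [-0.22  0.26  1.95  0.2   0.6   1.11]
```

View pics/w12.png

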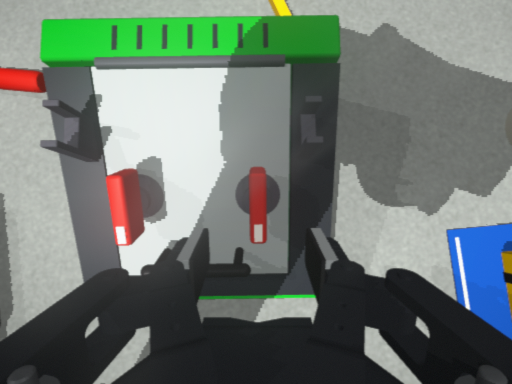

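```bash
python3 - <<'E'
from h import *
togo(PP(-.1033,-.001,.09),Rt)
E
```

```text
travel [-0.0466  0.0467 -0.0439] turn [-30.86  -3.22  85.23] 90.7
```

Emit:
{"op": "apply_moves", "data": {
  "motion": [
    {"travel": [-0.004,0.004,0],"turn": [-2.4,-0.25,6.55]},
    {"travel": [-0.008,0.008,0],"turn": [-4.7,-0.5,13.1]},
    {"travel": [-0.012,0.012,0],"turn": [-7.1,-0.75,19.6]},
    {"travel": [-0.016,0.016,0],"turn": [-9.5,-1,26.2]},
    {"travel": [-0.02,0.02,0],"turn": [-11.8,-1.25,32.7]},
    {"travel": [-0.025,0.025,0],"turn": [-14.2,-1.5,39.3]},
    {"travel": [-0.03,0.03,0],"turn": [-16.6,-1.75,45.8]},
    {"travel": [-0.035,0.035,-0.01],"turn": [-18.9,-2,52.4]},
    {"travel": [-0.04,0.04,-0.02],"turn": [-21.3,-2.2,58.9]},
    {"travel": [-0.0466,0.0467,-0.03],"turn": [-23.7,-2.5,65.5]}
  ]
}}

```text
time_s: 20.68
position: [0.4558, 0.0307, 0.1767]
tcp_rot: [2.813, -0.119, 1.341]
wrist_force: [1.0, -0.2, 0.5]
grip_width: 0.602
```

```bash
python3 - <<'E'
from h import *
panelpose(); togo(PP(-.1033,-.001,.085),Rt)
E
```

```text
t 20.68 tcp panel [-99.6  -0.7 100.9] rot err tool [ 2.000e-02 -1.300e-01  2.068e+01] F panel [ 1.  -0.3  0.1] T panel [-0.01  0.17 -0.01] grip 0.602 q [-0.12  0.27  2.1   0.18  0.44 -0.01]
travel [ 0.002  -0.     -0.0161] turn [-6.91 -0.8  19.48] 20.7
```

Emit:
{"op": "apply_moves", "data": {
  "motion": [
    {"travel": [0,0,-0.005],"turn": [-2.3,-0.27,6.5]},
    {"travel": [0.001,0,-0.01],"turn": [-4.6,-0.53,13]},
    {"travel": [0.002,0,-0.016],"turn": [-6.9,-0.8,19.5]},
    {"travel": [0.002,0,-0.016],"turn": [-6.9,-0.8,19.5]},
    {"travel": [0.002,0,-0.016],"turn": [-6.9,-0.8,19.5]}
  ]
}}

```text
time_s: 21.1
position: [0.4575, 0.0306, 0.1608]
tcp_rot: [2.794, -0.004, 1.674]
wrist_force: [-0.2, 0.5, 0.6]
grip_width: 0.602
```

```bash
python3 - <<'E'
from h import *
panelpose(); togo(PP(-.1033,-.001,.04),Rt)
im,c=snap('wrist','w13'); print(proj(c,[PP(-.1033,-.001,.040),PP(-.1033,.039,.04),PP(-.1033,-.041,.04)]))
E
```

```text
t 21.1 tcp panel [-103.5   -1.    85.4] rot err tool [0.08 0.04 0.56] F panel [0.  0.5 0.7] T panel [0.04 0.21 0.  ] grip 0.602 q [-0.12  0.3   2.11  0.21  0.39 -0.4 ]
travel [ 0.0156  0.0017 -0.0426] turn [-0.22 -0.11  0.51] 0.6
[[255.45856411 221.88386314]
 [254.75863672 159.91208024]
 [256.08280053 277.15394469]]
```

View pics/w13.png

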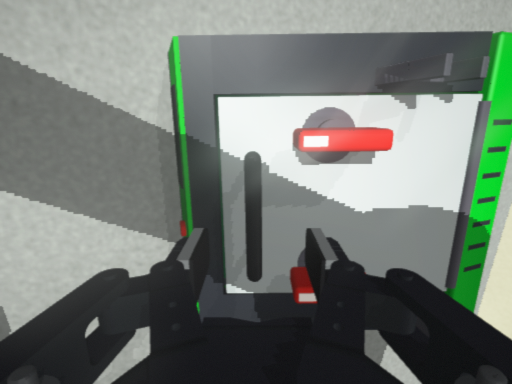

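Emit:
{"op": "apply_moves", "data": {
  "motion": [
    {"travel": [0.004,0.0005,-0.014],"turn": [-0.2,-0.1,0.5]},
    {"travel": [0.009,0.001,-0.029],"turn": [-0.2,-0.1,0.5]},
    {"travel": [0.0138,0.0015,-0.0432],"turn": [-0.2,-0.1,0.5]},
    {"travel": [0.0138,0.0015,-0.0432],"turn": [-0.2,-0.1,0.5]},
    {"travel": [0.0138,0.0015,-0.0432],"turn": [-0.2,-0.1,0.5]}
  ]
}}

```text
time_s: 21.57
position: [0.4713, 0.0321, 0.1182]
tcp_rot: [2.792, 0.0, 1.684]
wrist_force: [0.1, -0.4, 0.5]
grip_width: 0.602
```

```bash
python3 - <<'E'
from h import *
panelpose()
im,c=snap('wrist','w14')
E
```

```text
t 21.57 tcp panel [-105.1   -1.    40.6] rot err tool [-0.01  0.02 -0.06] F panel [ 0.2 -0.4  0.4] T panel [ 0.02  0.21 -0.  ] grip 0.602 q [-0.11  0.42  2.13  0.3   0.26 -0.5 ]
```

View pics/w14.png

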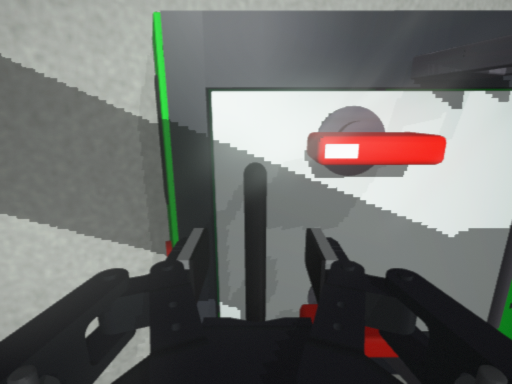

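Emit:
{"op": "apply_moves", "data": {
  "motion": [
    {"travel": [0,0,0],"turn": [0,0,0]},
    {"travel": [0,0,0],"turn": [0,0,0]},
    {"travel": [0,0,0],"turn": [0,0,0]},
    {"travel": [0,0,0],"turn": [0,0,0]},
    {"travel": [0,0,0],"turn": [0,0,0]},
    {"travel": [0,0,0],"turn": [0,0,0]},
    {"travel": [0,0,0],"turn": [0,0,0]}
  ],
  "claw": 1,
  "grip_force": 45
}}

```text
time_s: 22.2
position: [0.4702, 0.032, 0.1185]
tcp_rot: [2.792, 0.001, 1.686]
wrist_force: [-10.4, -6.1, 10.1]
grip_width: 0.106
```

```bash
cat >> h.py <<'E'
HG=PP(.060,-.001,0); yp=Rp[:,1]
def arc(th,a0=20/72.,hx=-.165,hz=.035,off=.0056):
    A=R.from_rotvec(yp*np.radians(th)); B=R.from_rotvec(yp*np.radians(th*a0))
    H=HG+A.apply(Rp@np.array([hx,0,hz])); return H+B.apply(Rp[:,2])*off, th*a0
E
python3 - <<'E'
from h import *
np.set_printoptions(precision=4,suppress=True)
panelpose(); p0,_=arc(0)
print(get_obs()['position'],p0)
for th in range(0,76,4):
    p,a=arc(th); print(th,np.round(p-p0,4).tolist(),np.round(yp*a,2).tolist())
E
```

```text
t 22.2 tcp panel [-105.9   -1.    41.2] rot err tool [-0.    0.01 -0.21] F panel [-6.9 -4.9 13.3] T panel [-0.91  1.37  0.01] grip 0.106 q [-0.11  0.42  2.13  0.3   0.26 -0.5 ]
[0.4702 0.032  0.1185] [0.4713 0.0321 0.1182]
0 [0.0, 0.0, 0.0] [-0.0, 0.0, 0.0]
4 [-0.0011, -0.0001, 0.0117] [-0.12, 1.1, 0.0]
8 [-0.0014, -0.0002, 0.0235] [-0.25, 2.21, 0.0]
12 [-0.0009, -0.0001, 0.0353] [-0.37, 3.31, 0.0]
16 [0.0004, 0.0, 0.0471] [-0.5, 4.42, 0.0]
20 [0.0025, 0.0003, 0.0587] [-0.62, 5.52, 0.0]
24 [0.0055, 0.0006, 0.0702] [-0.74, 6.63, 0.0]
28 [0.0092, 0.001, 0.0814] [-0.87, 7.73, 0.0]
32 [0.0137, 0.0015, 0.0923] [-0.99, 8.83, 0.0]
36 [0.0189, 0.0021, 0.1029] [-1.11, 9.94, 0.0]
40 [0.0248, 0.0028, 0.1131] [-1.24, 11.04, 0.0]
44 [0.0315, 0.0035, 0.1229] [-1.36, 12.15, 0.0]
48 [0.0388, 0.0044, 0.1322] [-1.49, 13.25, 0.0]
52 [0.0467, 0.0052, 0.141] [-1.61, 14.35, 0.0]
56 [0.0552, 0.0062, 0.1492] [-1.73, 15.46, 0.0]
60 [0.0643, 0.0072, 0.1567] [-1.86, 16.56, 0.0]
64 [0.0739, 0.0083, 0.1637] [-1.98, 17.67, 0.0]
68 [0.0839, 0.0094, 0.1699] [-2.11, 18.77, 0.0]
72 [0.0943, 0.0106, 0.1755] [-2.23, 19.88, 0.0]
```

Emit:
{"op": "apply_moves", "data": {
  "motion": [
    {"travel": [-0.0011,-0.0001,0.0117],"turn": [-0.12,1.1,0]},
    {"travel": [-0.0014,-0.0002,0.0235],"turn": [-0.25,2.2,0]},
    {"travel": [-0.0009,-0.0001,0.0353],"turn": [-0.37,3.3,0]},
    {"travel": [0.0004,0,0.0471],"turn": [-0.5,4.4,0]},
    {"travel": [0.0025,0.0003,0.0587],"turn": [-0.62,5.5,0]},
    {"travel": [0.0025,0.0003,0.0587],"turn": [-0.62,5.5,0]}
  ]
}}

```text
time_s: 22.7
position: [0.4725, 0.0322, 0.1781]
tcp_rot: [2.892, 0.001, 1.686]
wrist_force: [-12.1, -7.7, 3.4]
grip_width: 0.102
```

```bash
python3 - <<'E'
from h import *
np.set_printoptions(precision=4,suppress=True)
o=get_obs();panelpose(); p0,_=arc(0)
print(o['position'],arc(20)[0],o['wrist_force'])
d=np.array(arc(20)[0])-0
for th in range(20,76,4):
    p,a=arc(th); print(th,np.round(p-arc(20)[0],4).tolist(),np.round(yp*(a-20*20/72),2).tolist())
snap('wrist','w15'); im,c=snap('side','s15'); cv2.imwrite('pics/s15c.png',cv2.resize(im[60:250,180:440,::-1],None,fx=3,fy=3))
E
```

```text
t 22.7 tcp panel [-83.3  -1.1  96.5] rot err tool [ 5.68  0.   -0.23] F panel [-10.9  -6.3   7.6] T panel [-1.13  2.02  0.12] grip 0.102 q [-0.09  0.3   1.98  0.09  0.62 -0.27]
[0.4725 0.0322 0.1781] [0.4738 0.0324 0.1769] [-12.0988  -7.6831   3.4342]
20 [0.0, 0.0, 0.0] [-0.0, 0.0, 0.0]
24 [0.0029, 0.0003, 0.0115] [-0.12, 1.1, 0.0]
28 [0.0066, 0.0007, 0.0227] [-0.25, 2.21, 0.0]
32 [0.0111, 0.0012, 0.0336] [-0.37, 3.31, 0.0]
36 [0.0164, 0.0018, 0.0442] [-0.5, 4.42, 0.0]
40 [0.0223, 0.0025, 0.0544] [-0.62, 5.52, 0.0]
44 [0.029, 0.0032, 0.0642] [-0.74, 6.63, 0.0]
48 [0.0363, 0.0041, 0.0735] [-0.87, 7.73, 0.0]
52 [0.0442, 0.005, 0.0823] [-0.99, 8.83, 0.0]
56 [0.0527, 0.0059, 0.0905] [-1.11, 9.94, 0.0]
60 [0.0618, 0.0069, 0.098] [-1.24, 11.04, 0.0]
64 [0.0714, 0.008, 0.105] [-1.36, 12.15, 0.0]
68 [0.0814, 0.0091, 0.1112] [-1.49, 13.25, 0.0]
72 [0.0918, 0.0103, 0.1167] [-1.61, 14.35, 0.0]
```

View pics/w15.png

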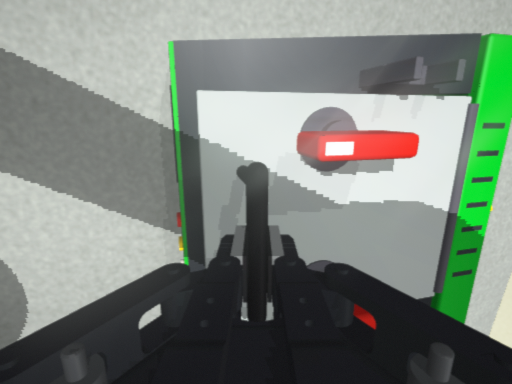

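View pics/s15c.png

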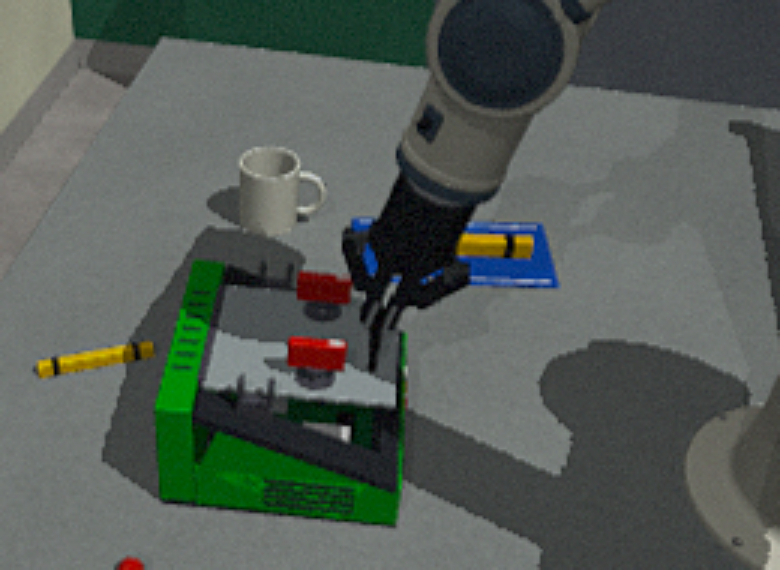

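Emit:
{"op": "apply_moves", "data": {
  "motion": [
    {"travel": [0.0029,0.0003,0.0115],"turn": [-0.12,1.1,0]},
    {"travel": [0.0066,0.0007,0.0227],"turn": [-0.25,2.2,0]},
    {"travel": [0.0111,0.0012,0.0336],"turn": [-0.37,3.3,0]},
    {"travel": [0.0164,0.0018,0.0442],"turn": [-0.5,4.4,0]},
    {"travel": [0.0223,0.0025,0.0544],"turn": [-0.62,5.5,0]},
    {"travel": [0.029,0.0032,0.0642],"turn": [-0.74,6.6,0]},
    {"travel": [0.0363,0.0041,0.0735],"turn": [-0.87,7.7,0]},
    {"travel": [0.0363,0.0041,0.0735],"turn": [-0.87,7.7,0]}
  ]
}}

```text
time_s: 23.47
position: [0.5074, 0.0362, 0.2512]
tcp_rot: [3.031, 0.001, 1.686]
wrist_force: [-31.5, -7.4, 26.4]
grip_width: 0.102
```

```bash
python3 - <<'E'
from h import *
np.set_printoptions(precision=4,suppress=True)
o=get_obs();panelpose(); 
print(o['position'],arc(48)[0],o['wrist_force'])
for th in range(48,80,4):
    p,a=arc(th); print(th,np.round(p-arc(48)[0],4).tolist(),np.round(yp*(a-48*20/72),2).tolist())
im,c=snap('side','s16'); cv2.imwrite('pics/s16c.png',cv2.resize(im[60:250,180:440,::-1],None,fx=3,fy=3))
E
```

```text
t 23.47 tcp panel [-25.4  -1.  153.1] rot err tool [13.69  0.01 -0.23] F panel [-21.1  -3.9  35.8] T panel [-0.55  4.91  0.13] grip 0.102 q [-0.06  0.28  1.7   0.02  1.05 -0.18]
[0.5074 0.0362 0.2512] [0.5101 0.0365 0.2504] [-31.4697  -7.4079  26.4451]
48 [0.0, 0.0, 0.0] [-0.0, 0.0, 0.0]
52 [0.0079, 0.0009, 0.0088] [-0.12, 1.1, 0.0]
56 [0.0165, 0.0018, 0.017] [-0.25, 2.21, 0.0]
60 [0.0255, 0.0029, 0.0245] [-0.37, 3.31, 0.0]
64 [0.0351, 0.0039, 0.0315] [-0.5, 4.42, 0.0]
68 [0.0451, 0.0051, 0.0377] [-0.62, 5.52, 0.0]
72 [0.0556, 0.0062, 0.0432] [-0.74, 6.63, 0.0]
76 [0.0663, 0.0074, 0.048] [-0.87, 7.73, 0.0]
```

View pics/s16c.png

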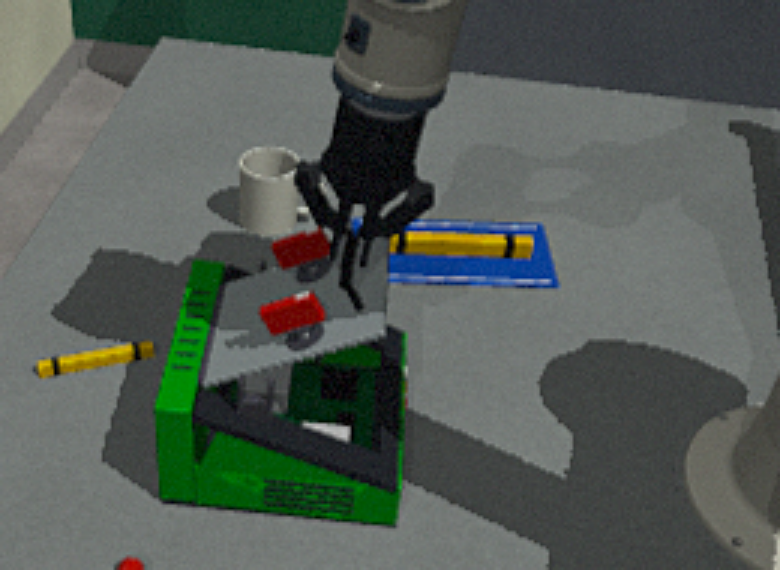

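```bash
python3 - <<'E'
from h import *
e=np.array([0,0,.0035]); c48=arc(48)[0]
for th in (48,50,53,56,60,64,68,72,76):
    p,a=arc(th); A=R.from_rotvec(yp*np.radians(th)); q=p-(A.apply(e)-e)
    print(th,np.round(q-c48,4).tolist(),np.round(yp*(a-48*20/72),2).tolist())
E
```

```text
48 [-0.0026, -0.0003, 0.0012] [-0.0, 0.0, 0.0]
50 [0.0012, 0.0001, 0.0057] [-0.06, 0.55, 0.0]
53 [0.0072, 0.0008, 0.0123] [-0.15, 1.38, 0.0]
56 [0.0136, 0.0015, 0.0185] [-0.25, 2.21, 0.0]
60 [0.0225, 0.0025, 0.0263] [-0.37, 3.31, 0.0]
64 [0.032, 0.0036, 0.0334] [-0.5, 4.42, 0.0]
68 [0.0419, 0.0047, 0.0399] [-0.62, 5.52, 0.0]
72 [0.0522, 0.0059, 0.0457] [-0.74, 6.63, 0.0]
76 [0.063, 0.0071, 0.0507] [-0.87, 7.73, 0.0]
```

Emit:
{"op": "apply_moves", "data": {
  "motion": [
    {"travel": [-0.0026,-0.0003,0.0012],"turn": [0,0,0]},
    {"travel": [0.0012,0.0001,0.0057],"turn": [-0.06,0.55,0]},
    {"travel": [0.0072,0.0008,0.0123],"turn": [-0.15,1.4,0]},
    {"travel": [0.0136,0.0015,0.0185],"turn": [-0.25,2.2,0]},
    {"travel": [0.0136,0.0015,0.0185],"turn": [-0.25,2.2,0]}
  ]
}}

```text
time_s: 23.93
position: [0.5236, 0.038, 0.2696]
tcp_rot: [3.064, 0.0, 1.686]
wrist_force: [-8.2, -0.1, 10.4]
grip_width: 0.098
```

```bash
python3 - <<'E'
from h import *
np.set_printoptions(precision=4,suppress=True)
o=get_obs();panelpose();print(o['wrist_force'])
e=np.array([0,0,.0035]); f=lambda th: arc(th)[0]-(R.from_rotvec(yp*np.radians(th)).apply(e)-e)
for th in (56,60,64,68,72,76):
    print(th,np.round(f(th)-f(56),4).tolist(),np.round(yp*(th-56)*20/72,2).tolist())
E
```

```text
t 23.93 tcp panel [ -3.7  -1.1 164.8] rot err tool [15.56  0.02 -0.2 ] F panel [-4.1  0.8 12.6] T panel [ 0.02  1.31 -0.04] grip 0.098 q [-0.05  0.3   1.62  0.01  1.15 -0.17]
[-8.1551 -0.1243 10.4494]
56 [0.0, 0.0, 0.0] [-0.0, 0.0, 0.0]
60 [0.0089, 0.001, 0.0078] [-0.12, 1.1, 0.0]
64 [0.0184, 0.0021, 0.0149] [-0.25, 2.21, 0.0]
68 [0.0283, 0.0032, 0.0214] [-0.37, 3.31, 0.0]
72 [0.0387, 0.0043, 0.0272] [-0.5, 4.42, 0.0]
76 [0.0494, 0.0055, 0.0322] [-0.62, 5.52, 0.0]
```

Emit:
{"op": "apply_moves", "data": {
  "motion": [
    {"travel": [0.004,0.0005,0.0045],"turn": [-0.06,0.55,0]},
    {"travel": [0.0086,0.001,0.0083],"turn": [-0.12,1.1,0]},
    {"travel": [0.013,0.0015,0.012],"turn": [-0.18,1.6,0]},
    {"travel": [0.018,0.0021,0.0155],"turn": [-0.25,2.2,0]},
    {"travel": [0.0228,0.0026,0.019],"turn": [-0.3,2.7,0]},
    {"travel": [0.0279,0.0032,0.022],"turn": [-0.37,3.3,0]},
    {"travel": [0.033,0.0037,0.025],"turn": [-0.43,3.8,0]},
    {"travel": [0.0383,0.0043,0.0279],"turn": [-0.5,4.4,0]},
    {"travel": [0.0436,0.0049,0.0305],"turn": [-0.56,5,0]},
    {"travel": [0.0436,0.0049,0.0305],"turn": [-0.56,5,0]}
  ]
}}

```text
time_s: 24.77
position: [0.5678, 0.043, 0.3]
tcp_rot: [-3.132, 0.0, 1.686]
wrist_force: [-4.0, 0.1, 1.5]
grip_width: 0.101
```

```bash
python3 - <<'E'
from h import *
np.set_printoptions(precision=4,suppress=True)
o=get_obs();panelpose();print(o['wrist_force'])
im,c=snap('side','s17'); cv2.imwrite('pics/s17c.png',cv2.resize(im[60:250,180:440,::-1],None,fx=3,fy=3)); snap('wrist','w17')
E
```

```text
t 24.77 tcp panel [ 48.5  -1.  178.2] rot err tool [20.53  0.04 -0.22] F panel [-3.2  0.5  2.8] T panel [ 0.1   1.04 -0.05] grip 0.101 q [-0.03  0.37  1.4  -0.    1.37 -0.14]
[-4.0418  0.0824  1.5401]
```

View pics/s17c.png

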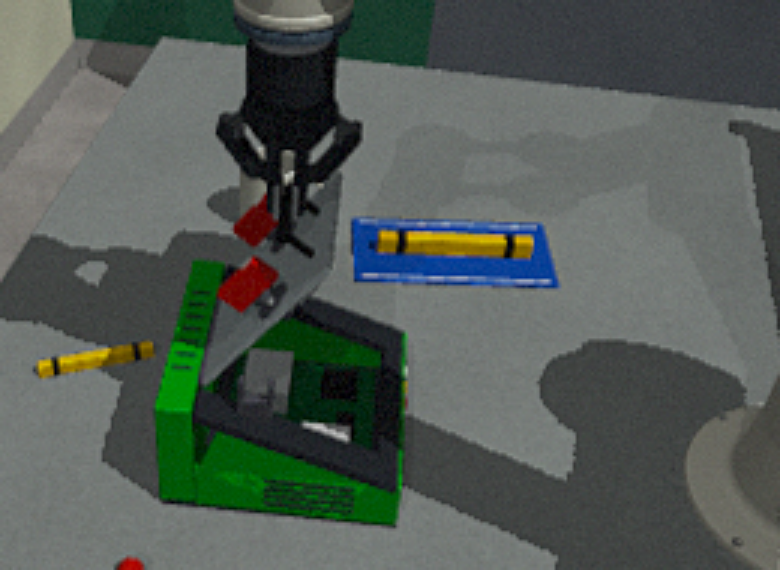

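View pics/w17.png

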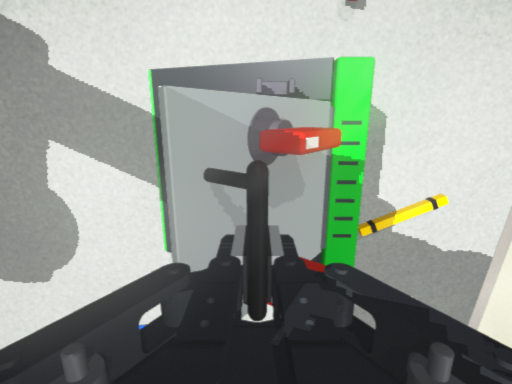

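Emit:
{"op": "apply_moves", "data": {
  "motion": [
    {"travel": [0,0,0],"turn": [0,0,0]},
    {"travel": [0,0,0],"turn": [0,0,0]},
    {"travel": [0,0,0],"turn": [0,0,0]}
  ],
  "claw": 0.58
}}

```text
time_s: 25.12
position: [0.568, 0.0428, 0.3001]
tcp_rot: [-3.135, 0.0, 1.686]
wrist_force: [-0.7, 0.2, -0.6]
grip_width: 0.212
```

```bash
python3 - <<'E'
from h import *
np.set_printoptions(precision=4,suppress=True)
o=get_obs();panelpose();print(o['wrist_force'])
snap('wrist','w18')
E
```

```text
t 25.12 tcp panel [ 48.7  -1.2 178.2] rot err tool [20.35  0.01 -0.23] F panel [-0.8  0.2 -0.3] T panel [-0.01 -0.03  0.03] grip 0.212 q [-0.03  0.37  1.41 -0.    1.37 -0.14]
[-0.7042  0.16   -0.5971]
```

View pics/w18.png

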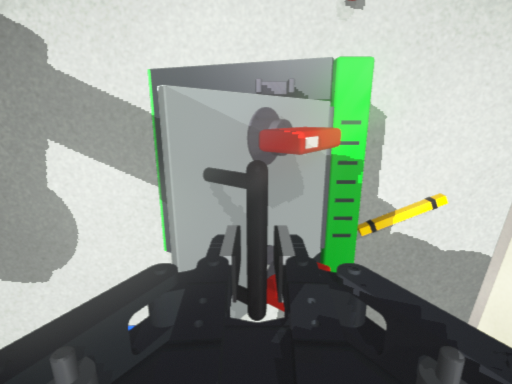

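Free (zero force, handle clear between the pads). Retract straight up.

Emit:
{"op": "apply_moves", "data": {
  "motion": [
    {"travel": [0,0,0.01],"turn": [0,0,0]},
    {"travel": [0,0,0.025],"turn": [0,0,0]},
    {"travel": [0,0,0.05],"turn": [0,0,0]},
    {"travel": [0,0,0.08],"turn": [0,0,0]},
    {"travel": [-0.02,0,0.1],"turn": [0,0,0]},
    {"travel": [-0.05,0.02,0.11],"turn": [0,0,0]},
    {"travel": [-0.08,0.05,0.12],"turn": [0,0,0]},
    {"travel": [-0.1,0.08,0.12],"turn": [0,0,0]},
    {"travel": [-0.1,0.08,0.12],"turn": [0,0,0]}
  ]
}}

```text
time_s: 25.92
position: [0.4643, 0.1264, 0.4218]
tcp_rot: [-3.136, -0.002, 1.689]
wrist_force: [0.6, -0.5, -0.2]
grip_width: 0.213
```

```bash
python3 - <<'E'
from h import *
np.set_printoptions(precision=4,suppress=True)
o=get_obs();print(o['time_s'],o['position'],o['wrist_force'])
for n in('side','top'):
    im,c=snap(n,n+'19')
cv2.imwrite('pics/s19c.png',cv2.resize(load('side19')[0][60:310,160:440,::-1],None,fx=2.8,fy=2.8,interpolation=cv2.INTER_CUBIC)[:600])
cv2.imwrite('pics/t19c.png',cv2.resize(load('top19')[0][120:280,160:430,::-1],None,fx=2.9,fy=2.9,interpolation=cv2.INTER_CUBIC))
E
```

```text
25.9167 [0.4643 0.1264 0.4218] [ 0.5843 -0.5093 -0.17  ]
```

View pics/s19c.png

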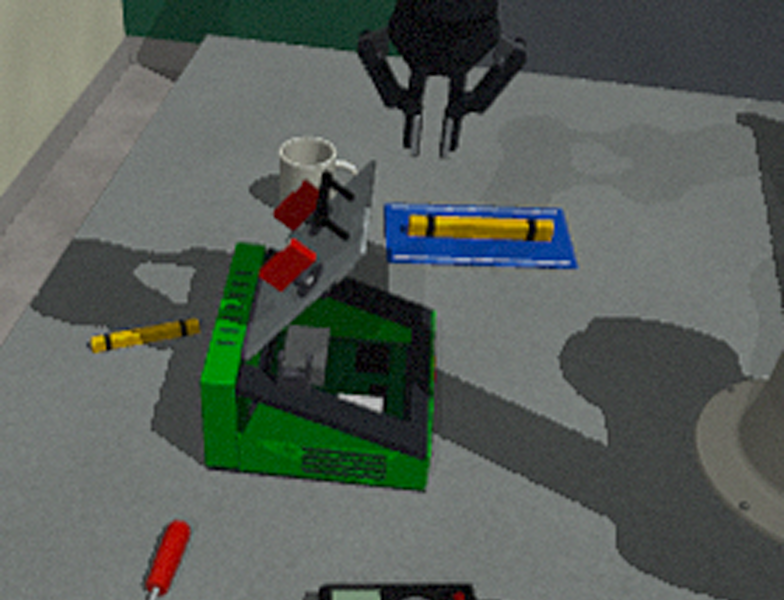

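View pics/t19c.png

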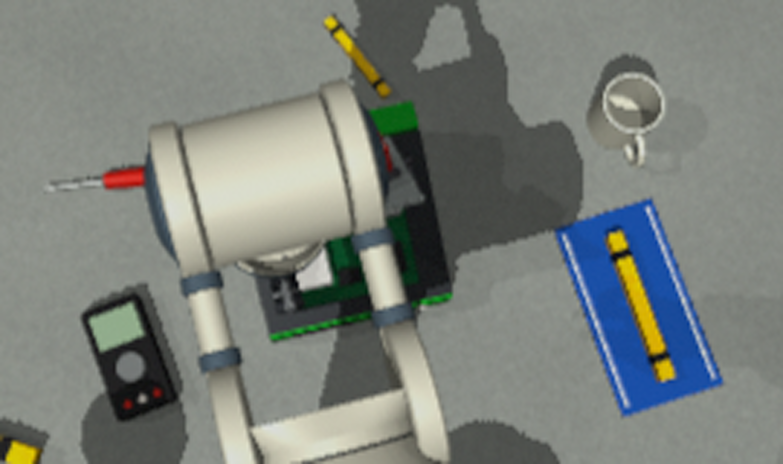

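```bash
python3 - <<'E'
from h import *
np.set_printoptions(precision=4,suppress=True)
im,c=load('side19')
for nm,u,v,y in(('-y near corner',375,163,-.08),('-y near lower? ',362,250,.08),('handle -y end',327,176,-.04),('handle +y end',320,232,.04)):
    w=onplane(c,[(160+u/2.8,60+v/2.8)],O+Rc[:,1]*y,Rc[:,1])[0]; d=(w-HG)@Rc; print(nm,w,d,np.degrees(np.arctan2(d[2],-d[0]))+20)
for n in('top',):
    a=cv2.imread('pics/top0.png')[:,:,::-1].astype(int); b=load('top19')[0].astype(int)
    for nm,(x0,y0,x1,y1) in dict(meter=(185,218,224,268),mug=(362,138,395,180),driver=(174,172,205,192)).items():
        print(nm,np.median(abs(a-b)[y0:y1,x0:x1]),np.percentile(abs(a-b)[y0:y1,x0:x1],90))
E
```

```text
-y near corner [ 0.5283 -0.0409  0.2788] [-0.1204 -0.079   0.1422] 69.75835449725676
-y near lower?  [0.513  0.1183 0.285 ] [-0.1178  0.081   0.1485] 71.55757731638352
handle -y end [0.5703 0.004  0.2843] [-0.0737 -0.039   0.1478] 83.48964473355815
handle +y end [0.56   0.0834 0.2723] [-0.0751  0.041   0.1358] 81.0497079061303
meter 5.0 55.0
mug 5.0 6.0
driver 5.0 6.0
```

```bash
python3 - <<'E'
from rig import *
print(close_job())
E
```

```text
the job is handed in; nothing more can be done
None
```

I handed the job in at about 26 s of the 72 s allowed; no verdict came back.

- **Locking bar:** I lifted it level out of both brackets and laid it lengthways on the blue mat. The wrist picture shows it near the mat's middle, between the stripes.
- **Fasteners:** I pushed each one in to its hard stop (16–19 N) and turned it about 90° while held in. I then let it pop up before letting go. Afterwards the marks on both pointed down the slope, and the panel opened, so they were unlocked.
- **Panel:** I swung it up by the handle and left it standing with the gripper about 0.12 m above it. The side camera puts the opening at about 70°, and the arm's own position at release gave about 74°. Both are above 60°.
- **Bystanders:** The mug and the screwdriver's shaft look unchanged from the start. The screwdriver's handle was partly hidden by the arm in the last top view. The meter region differed somewhat between pictures; I put that down to shadow, because its outline was in the same place to within a couple of pixels.

**Disagreement:** the hinge turned out about 3.5 mm higher than I had measured. As a result the pull on the handle reached about 40 N at the fingers partway up, until I corrected the arc. It fell to near zero by the end, and I saw no sign of slip or damage.

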